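Return wet wheel spindles to the stand by fit

ROBOT

A 6-joint arm with a two-finger parallel gripper is mounted at the origin on the work surface. World frame = base frame: x ahead of the robot, y to its left, z up, the work surface at z = 0. Lengths are in m, angles in rad, forces in N, time in s.
With the tool pointing down it reaches from about 0.375 to 0.9 m from the base axis. Payload 3.1 kg.
Tool frame: the origin (TCP) lies at the very end of the fingers, on their centre line; the grasp point (between the pads) lies 19 mm behind it; z points along the fingers, y is the direction in which the jaws open and shut (so a half turn about z gives the same grasp; the last joint's range is limited). The gripper opens to 85 mm and grips with 20 to 120 N. Pads are 22 mm wide; open, the fingers measure 114 mm over their backs; the gripper's body (76 mm by 85 mm) begins 54 mm behind the grasp point. The pads swing forward as they close: fully open they stand 13 mm farther back than shut.
Start: joints at [1.165, 0.527, 1.433, -0, 1.181, -0.178], TCP at [0.141, 0.609, 0.231] pointing down, gripper open.
Joint ranges: [-3.08, 3.08], [-0.75, 2.2], [0.22, 2.44], [-1.43, 4.57], [0, 2.65], [-2.85, 2.85]. Speed limits (rad/s): [2.79, 2.79, 3.14, 3.14, 3.14, 3.14].

INTERFACE

Orientations are given as a unit quaternion [x, y, z, w].
In Python, from station import manip gives the robot as it stands. The module is installed in compiled form; this text tells all that it offers.
- The arm moves only by the tool send_rows, never from a script. Its argument "commands" is a list of rows, each an object with "delta_pos": the shift along the world's x, y, z in cm, a list of three; "yaw": the turn about the world's z in rad. A call has 1 to 10 rows; each row shifts and turns the pose as measured when the row begins; what a row does not reach is not made up. A row lasts 1/8 s, in which the tool goes at most 62.5 mm and 10.7 degrees, less where a joint would pass 70% of its speed; a pose out of reach is approached as far as the arm can. A call is refused whole if a number of a shift passes 6.25 or a number of a turn 0.188, either way. A call with a gripper value outside its range is refused whole. "grip" is the closure, from -1 (fully open) to 1 (shut), set as the call begins (left out, the last holds). The fingers move at their own pace and stop on an object; "force" is the grip in N (left out, the last holds). Time passes only in rows, so rows that do not move let the fingers close. It gives the time, the measured TCP pose, the force and the opening at its end, in the units of the state.
- manip.sense(): the state, without advancing time (a new reading comes with each control period).
- manip.snapshot(name): name is "scene" or "top" or "wrist"; returns the picture (400x640x3 uint8, blue, green, red); there is no depth.
- manip.get_calibration(name): a dict with "fx", "fy", "cx", "cy" (pixels), "world_to_cam" (4x4, takes a point from world to camera coordinates); the wrist camera has in their place "mount" (4x4, takes a point from camera to tool coordinates, whose origin is the TCP and whose axes are the flange's). Camera axes: x right, y down, z forward; pixel columns grow to the right and rows downward; lengths in m; the calibration is good to about 2 mm. A picture is of the moment at which its call begins: read the wrist's pose just before it. get_calibration takes no time and is no camera call.
- manip.sign_off(): hands the job in, once; it reports no verdict.
The state is a dict: "t": time; "q": joint angles; "qd": joint speeds; "tau": joint torques, N m; "tcp_pos": TCP position; "tool_rot": TCP orientation; "force": force on the tool from outside, world axes, zero at the start; "ft_torque": the same for the moment, N m; "finger_gap": opening from 0.0 (shut) to 1.0 (fully open).
Only numpy, scipy, OpenCV 4.12 (cv2) and the standard library are available. Lean on these libraries where they do the work, as an engineer would, in place of code of your own. Each camera call takes 0.05 s, during which the arm holds its last target. There are 200 camera calls.

TASK

Take the two grinding-wheel spindles off their slanted drip cradles and stand both upright in the wooden spindle stand, wheel up and pushed fully home, each in the well whose bore fits its shank. The stand's three liners get swapped around, so find out by looking or trying which well takes which spindle (one is too small for either), and do not disturb the bottle, tape roll or whetstone.

Things in the scene. Friction and masses are not known exactly. Their poses are not given: they have to be found in the camera images.
- stand: Fixed wooden block 80 x 240 x 55 mm with a row of three blind wells along its y axis, 80 mm apart. Origin: centre of its underside; z up. The wells' floors lie 10 mm above the origin.
- stand_hole0 (a point): Centre of the mouth of well 0 of the stand, on its top face (55 mm above the bench). The well is 45 mm deep and lined to its floor with a loose-fitting aluminium liner of one of three bores: 20, 16 or 10 mm. Which well has which liner changes from time to time: look into it or try it.
- stand_hole1 (a point): Centre of the mouth of well 1 of the stand, on its top face (55 mm above the bench). The well is 45 mm deep and lined to its floor with a loose-fitting aluminium liner of one of three bores: 20, 16 or 10 mm. Which well has which liner changes from time to time: look into it or try it.
- stand_hole2 (a point): Centre of the mouth of well 2 of the stand, on its top face (55 mm above the bench). The well is 45 mm deep and lined to its floor with a loose-fitting aluminium liner of one of three bores: 20, 16 or 10 mm. Which well has which liner changes from time to time: look into it or try it.
- spindle_thick: Spindle: straight steel shank 18 mm thick, 135 mm long (2 mm bevel at the foot), then a brass collar 22 mm wide and 6 mm high, a pale grinding wheel 30 mm wide and 10 mm thick, and a nut; 155 mm overall, 270 g. Starts leaning at 45 degrees in its cradle, wheel end up. Origin: centre of the foot face; z runs up the shank to the wheel. It enters only the 20 mm bore.
- spindle_thin: Spindle: straight steel shank 14 mm thick, 135 mm long (2 mm bevel at the foot), then a brass collar 18 mm wide and 6 mm high, a pale grinding wheel 30 mm wide and 10 mm thick, and a nut; 155 mm overall, 170 g. Starts leaning at 45 degrees in its cradle, wheel end up. Origin: centre of the foot face; z runs up the shank to the wheel. Its own bore is 16 mm.
- cradle_thick: Fixed drip cradle, base 160 x 60 mm, holding the thick (18 mm) spindle at 45 degrees, foot down, leaning to the cradle's +x; the foot centre starts at (-65, 0, 27) mm in this frame. Small vees touch the shank from below 25 and 130 mm from the foot; from 35 to 120 mm it is free all round. Origin: centre of the base underside, z up.
- cradle_thin: Fixed drip cradle, base 160 x 60 mm, holding the thin (14 mm) spindle at 45 degrees, foot down, leaning to the cradle's +x; the foot centre starts at (-65, 0, 27) mm in this frame. Small vees touch the shank from below 25 and 130 mm from the foot; from 35 to 120 mm it is free all round. Origin: centre of the base underside, z up.
- water_bottle: Bystander: clear bottle, 64 mm in diameter, 200 mm tall. Origin: centre of its base.
- tape_roll: Bystander: roll of tape lying flat, 100 mm in diameter, 30 mm high. Origin: centre of its underside.
- whetstone: Bystander: dark stone 60 x 120 x 30 mm. Origin: centre of its underside.

How it is judged:
By the outcome, as a careful person would: the job done as asked, in the order asked, and still so for the second after the job is handed in, with the robot touching nothing.
It also fails if it takes over 72 s, if anything falls off the work surface, if the arm or the gripper's body presses on something with over 40 N, if the wrist force passes 120 N, or if a joint passes its speed limit or range.

## Working session

There is one attempt and no reset: what is moved stays moved. The work goes in short steps, Python scripts to look and compute and a tool call to move; the robot and the scene stay as the last step left them, time stands still between calls to the robot, and variables do not carry over. Pictures are saved under pics/ and viewed, about 8 in all and at most 12, crops included, and the job is handed in when it is done.

Besides the shell and the picture viewer there is one more tool, called after "Emit:" by a JSON object that holds its "method" and its "body". send_rows: Moves the arm, as the interface text tells. Its arguments: {"type":"object","properties":{"commands":{"type":"array","items":{"type":"object","properties":{"delta_pos":{"type":"array","items":{"type":"number"}},"yaw":{"type":"number"}}}},"grip":{"type":"number"},"force":{"type":"number"}},"required":["commands"]}

```bash
mkdir -p pics; ls
python3 - <<'E'
from station import manip
import cv2,json,numpy as np
s=manip.sense();print({k:np.round(v,3).tolist() for k,v in s.items()})
a=manip.snapshot("scene");b=manip.snapshot("top")
cv2.imwrite("pics/scene.png",a);cv2.imwrite("pics/top.png",b)
for n in("scene","top","wrist"):
  print(n,{k:np.round(v,4).tolist() for k,v in manip.get_calibration(n).items()})
E
```

```text
pics
{'t': 0.0, 'q': [1.165, 0.528, 1.434, 0.0, 1.181, -0.179], 'qd': [-0.001, -0.0, -0.002, -0.0, 0.001, 0.001], 'tau': [-0.0, -44.235, -17.802, -0.0, 0.009, -0.0], 'tcp_pos': [0.141, 0.608, 0.23], 'tool_rot': [0.114, 0.994, -0.001, -0.0], 'force': [-0.394, -0.769, -0.185], 'ft_torque': [0.03, -0.052, 0.003], 'finger_gap': 1.006}
scene {'fx': 507.9498, 'fy': 507.9498, 'cx': 323.1255, 'cy': 197.0843, 'world_to_cam': [[-0.6545, 0.7561, -0.0046, 0.35], [0.4866, 0.4165, -0.7679, -0.2278], [-0.5787, -0.5048, -0.6405, 1.6156], [0.0, 0.0, 0.0, 1.0]]}
top {'fx': 508.0154, 'fy': 508.0154, 'cx': 321.1511, 'cy': 190.2911, 'world_to_cam': [[-0.0723, -0.9974, 0.0019, 0.0494], [-0.9728, 0.0701, -0.2209, 0.5723], [0.2202, -0.0178, -0.9753, 1.2339], [0.0, 0.0, 0.0, 1.0]]}
wrist {'fx': 321.9395, 'fy': 321.9395, 'cx': 317.012, 'cy': 200.6164, 'mount': [[0.0, -0.959, -0.2834, 0.0715], [1.0, 0.0, 0.0001, 0.0003], [-0.0001, -0.2834, 0.959, -0.1414], [0.0, 0.0, 0.0, 1.0]]}
```

View pics/top.png

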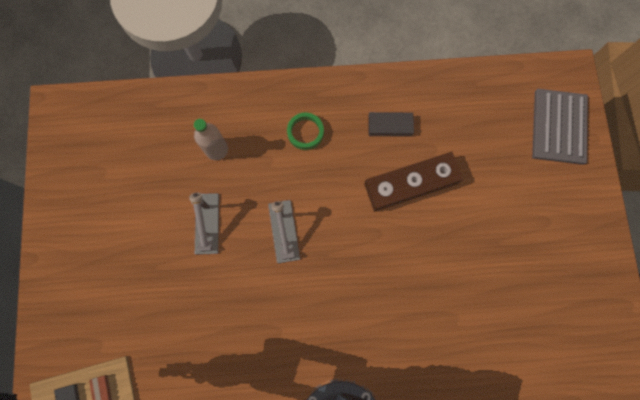

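View pics/scene.png

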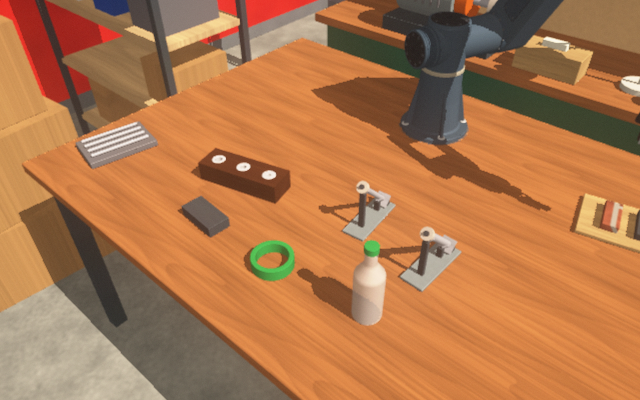

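Top view: stand wells near (386,189), (414,179), (443,170). Cradles are near (206,222) and (285,231), with the wheels at (195,197) and (277,206) leaning away from the robot. The bottle is at (210,140), the tape at (305,130) and the stone at (391,124). The scene view agrees with this. Next I take enlarged crops and positions.

```bash
cat > h.py <<'E'
import numpy as np,cv2
from station import manip
def ray(cam,uv,pose=None):
    c=manip.get_calibration(cam)
    d=np.array([(uv[0]-c["cx"])/c["fx"],(uv[1]-c["cy"])/c["fy"],1.])
    if cam=="wrist":
        from scipy.spatial.transform import Rotation as R
        T=np.eye(4);T[:3,:3]=R.from_quat(pose[1]).as_matrix();T[:3,3]=pose[0];T=T@np.array(c["mount"])
    else: T=np.linalg.inv(np.array(c["world_to_cam"]))
    return T[:3,3],T[:3,:3]@d
def onplane(cam,uv,z,pose=None):
    o,d=ray(cam,uv,pose);return o+d*(z-o[2])/d[2]
def tri(r1,r2):
    A=np.stack([r1[1],-r2[1]],1);k=np.linalg.lstsq(A,r2[0]-r1[0],rcond=None)[0]
    p,q=r1[0]+r1[1]*k[0],r2[0]+r2[1]*k[1];return (p+q)/2,np.linalg.norm(p-q)
E
python3 - <<'E'
from h import *
t=cv2.imread("pics/top.png");s=cv2.imread("pics/scene.png")
def crop(im,x,y,w,h,k): return cv2.resize(im[y:y+h,x:x+w],(w*k,h*k),interpolation=cv2.INTER_CUBIC)
a=crop(t,180,175,130,100,3);b=crop(t,355,140,130,100,3)
c=crop(s,330,170,130,100,3);d=crop(s,190,140,130,100,3)
cv2.imwrite("pics/c1.png",np.vstack([np.hstack([a,b]),np.hstack([c,d])]))
for n,im in(("top",t),("scene",s)):
  x0,y0,x1,y1=(360,150,470,215) if n=="top" else (195,145,295,200)
  m=(im.min(2)>120).astype(np.uint8);m2=np.zeros_like(m);m2[y0:y1,x0:x1]=m[y0:y1,x0:x1]
  cs,_=cv2.findContours(m2,cv2.RETR_EXTERNAL,cv2.CHAIN_APPROX_NONE)
  for k in cs:
    if cv2.contourArea(k)>25:
      M=cv2.moments(k);uv=(M["m10"]/M["m00"],M["m01"]/M["m00"])
      (cx,cy),ax,_=cv2.fitEllipse(k)
      mm=np.zeros_like(m);cv2.drawContours(mm,[k],-1,1,-1);g=im.max(2)
      print(n,np.round(uv,1),np.round(ax,1),"inner dark px",int(((g<110)&(mm>0)).sum()),np.round(onplane(n,uv,.055),4))
E
```

```text
top [385.  188.6] [12.3 12.5] inner dark px 2 [ 0.5691 -0.1565  0.055 ]
top [414. 179.] [12.3 12.5] inner dark px 17 [ 0.5889 -0.234   0.055 ]
top [442.9 169.7] [12.1 12.5] inner dark px 22 [ 0.6085 -0.3117  0.055 ]
scene [268.5 174.4] [ 8.6 13.5] inner dark px 0 [ 0.5692 -0.1594  0.055 ]
scene [242.9 166.4] [ 7.9 13.9] inner dark px 0 [ 0.5888 -0.2369  0.055 ]
scene [218.3 158.6] [ 7.3 13.7] inner dark px 0 [ 0.6082 -0.3146  0.055 ]
```

View pics/c1.png

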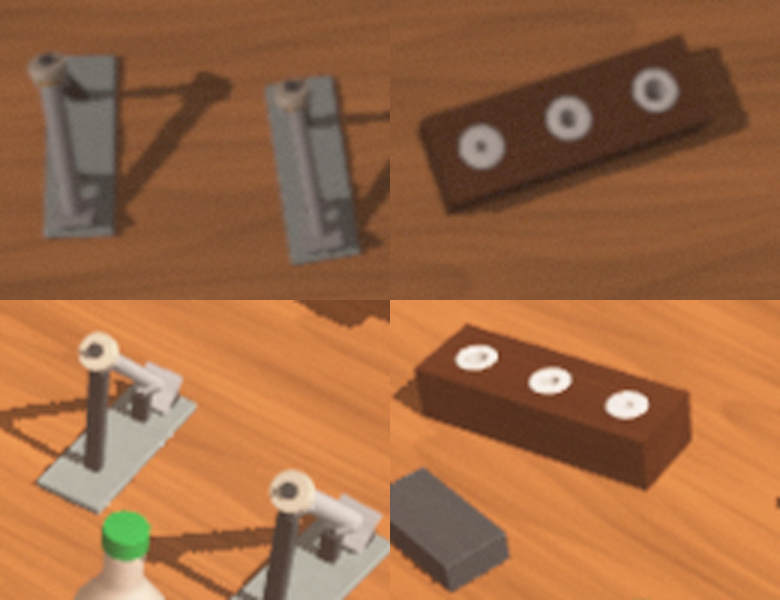

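The bores are clear: 10 mm at y≈-0.158, 16 mm at y≈-0.235 and 20 mm at y≈-0.313. The three wells measure 80 mm apart, as given. Next, the cradle poses.

Run:
```python
from h import *
for nm,tw,sw,cor in(("A(left)",(196,197.7),(427.3,234),[(50,57),(118,57),(117,236),(44,236)]),("B",(277.3,206),(362.7,187),[(268,88),(332,76),(358,252),(292,263)])):
  print(nm,"wheel",tri(ray("top",tw),ray("scene",sw)))
  P=np.array([onplane("top",(180+u/3,175+v/3),.006) for u,v in cor])
  ax=(P[0]+P[1]-P[2]-P[3])[:2];L=np.linalg.norm(ax)/2;ax/=np.linalg.norm(ax);c=P.mean(0)
  print(" base c",c.round(4),"len",L.round(4),"wid",np.linalg.norm(P[0]-P[1]).round(4),"yaw",np.arctan2(ax[1],ax[0]).round(3),"foot",(c[:2]-.065*ax).round(4),"s=100",(c[:2]+.0057*ax).round(4),"tip155",(c[:2]+.0446*ax).round(4))
st=[onplane("top",p,.03).round(3) for p in((370,113),(413,115),(413,135),(369,135))];print("stone",st)
print("bottle",onplane("top",(200,125),.2).round(3),"stand yaw",np.arctan2(.0394,.1552))
```

```text
A(left) wheel (array([0.56328392, 0.31108365, 0.12966188]), np.float64(0.0014606921024536623))
 base c [0.5197 0.3119 0.006 ] len 0.1587 wid 0.0604 yaw -0.042 foot [0.4548 0.3147] s=100 [0.5254 0.3117] tip155 [0.5643 0.31  ]
B wheel (array([0.52848947, 0.11646673, 0.13148562]), np.float64(0.001407451551477988))
 base c [0.4846 0.1118 0.006 ] len 0.1564 wid 0.0575 yaw 0.084 foot [0.4199 0.1063] s=100 [0.4903 0.1123] tip155 [0.5291 0.1155]
stone [array([ 0.787, -0.141,  0.03 ]), array([ 0.773, -0.257,  0.03 ]), array([ 0.716, -0.25 ,  0.03 ]), array([ 0.725, -0.132,  0.03 ])]
bottle [0.721 0.283 0.2  ] stand yaw 0.24861390915530965
```

Emit:
{"method": "send_rows", "body": {"commands": [{"delta_pos": [3.5, -4.9, 0], "yaw": 0.031}, {"delta_pos": [3.5, -4.9, 0], "yaw": 0.031}, {"delta_pos": [3.5, -4.9, 0], "yaw": 0.031}, {"delta_pos": [3.5, -4.9, 0], "yaw": 0.031}, {"delta_pos": [3.5, -4.9, 0], "yaw": 0.031}, {"delta_pos": [3.5, -4.9, 0], "yaw": 0.031}, {"delta_pos": [3.5, -4.9, 0], "yaw": 0.031}, {"delta_pos": [3.5, -4.9, 0], "yaw": 0.031}, {"delta_pos": [3.5, -4.9, 0], "yaw": 0.031}, {"delta_pos": [3.5, -4.9, 0], "yaw": 0.031}], "grip": -1, "force": 30}}

```text
t: 1.35
tcp_pos: [0.496, 0.1054, 0.2278]
tool_rot: [-0.051, 0.999, -0.0, -0.0]
force: [0.3, 1.0, -0.7]
finger_gap: 1.002
```

```bash
cat >> h.py <<'E'
def wshot(name):
    s=manip.sense();im=manip.snapshot("wrist");cv2.imwrite(f"pics/{name}.png",im)
    return im,(np.array(s["tcp_pos"]),np.array(s["tool_rot"]))
E
python3 - <<'E'
from h import *
im,p=wshot("w1");print(p)
E
```

```text
(array([0.49599278, 0.10541622, 0.22782619]), array([-5.09309400e-02,  9.98702087e-01, -3.01174802e-04, -3.00300987e-04]))
```

View pics/w1.png

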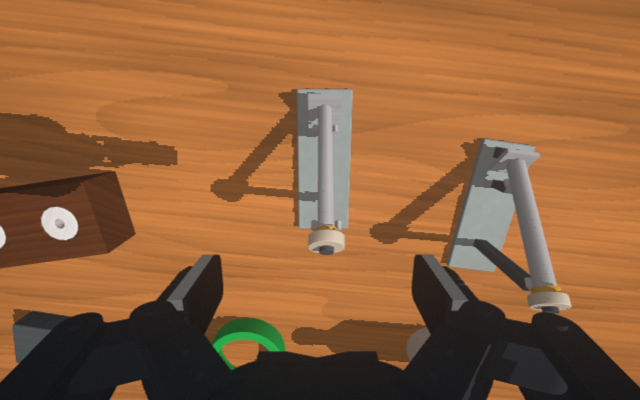

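B is seen centred, with its shank from (325,105) to (327,228) and its wheel at (326,241). A is at right and looks thicker. I'll measure both shank widths and B's axis.

Run:
```python
from h import *
im=cv2.imread("pics/w1.png")
from scipy.spatial.transform import Rotation as R
pose=(np.array([.49599,.10542,.22783]),np.array([-.05093,.9987,-.0003,-.0003]))
for r,a,b in((130,300,350),(150,300,350),(170,300,350),(190,300,350),(205,300,350)): print(r,im[r,316:340].mean(1).astype(int))
for r in(200,220,240): print("A",r,im[r,515:555].mean(1).astype(int))
# predicted axis pixels for B at s
c=manip.get_calibration("wrist");M=np.array(c["mount"]);T=np.eye(4);T[:3,:3]=R.from_quat(pose[1]).as_matrix();T[:3,3]=pose[0];W=np.linalg.inv(T@M)
for s in(50,70,90,106,155):
  a=np.array([.9965,.084]);q=np.array([.4846,.1118])+a*(-.065+s*.0007071);P=W@np.array([*q,.027+s*.0007071,1]);print(s,(c["fx"]*P[0]/P[2]+c["cx"]).round(1),(c["fy"]*P[1]/P[2]+c["cy"]).round(1),"px/mm",(c["fx"]/P[2]/1000).round(2))
```

```text
130 [100  98  98 101 107 112 124 135 146 154 166 175 183 183 184 172 134 104
 116 153 180 180 168 160]
150 [159 144 115 102 109 117 127 140 149 158 166 177 183 185 184 185 174 159
 160 159 159 159 161 161]
170 [159 145 115 104 110 120 131 141 151 158 167 176 184 186 184 184 176 163
 158 158 157 157 157 156]
190 [160 139 108 103 111 122 131 143 152 160 166 175 184 187 186 182 181 169
 158 157 159 157 159 158]
205 [158 137 108 105 112 121 133 143 152 161 169 173 180 186 186 182 180 170
 157 157 156 156 155 156]
A 200 [ 87  89  91  93  94  97  98 102 105 109 115 121 132 141 151 158 166 173
 181 172 145 124 124 126 125 127 126 127 126 127 125 124 125 126 126 128
 128 128 128 127]
A 220 [125 126 117  99  88  87  91  91  94  95  98 100 100 107 112 117 127 133
 141 152 160 168 174 181 173 151 131 131 130 131 132 132 130 131 131 132
 131 130 131 130]
A 240 [130 131 132 131 131 133 130 113  90  86  89  90  93  95  96  98 102 105
 110 116 122 128 137 146 154 161 168 175 177 177 158 134 132 134 134 134
 133 133 134 133]
50 325.5 140.0 px/mm 1.06
70 325.5 157.3 px/mm 1.1
90 325.5 175.7 px/mm 1.13
106 325.5 191.4 px/mm 1.16
155 325.5 245.3 px/mm 1.27
```

Emit:
{"method": "send_rows", "body": {"commands": [{"delta_pos": [-0.1, 0.7, -4], "yaw": -0.018}, {"delta_pos": [0, 0, -5]}, {"delta_pos": [0, 0, -5]}, {"delta_pos": [0, 0, -0.5]}, {"delta_pos": [0, 0, 0]}]}}

```text
validation failed for argument at $.co...
```

Emit:
{"method": "send_rows", "body": {"commands": [{"delta_pos": [-0.1, 0.7, -4], "yaw": -0.018}, {"delta_pos": [0, 0, -5], "yaw": 0}, {"delta_pos": [0, 0, -5], "yaw": 0}, {"delta_pos": [0, 0, -0.5], "yaw": 0}, {"delta_pos": [0, 0, 0], "yaw": 0}]}}

```text
t: 2.02
tcp_pos: [0.5049, 0.1034, 0.081]
tool_rot: [-0.036, 0.999, -0.003, 0.006]
force: [0.4, -0.1, 1.0]
finger_gap: 1.001
```

Emit:
{"method": "send_rows", "body": {"commands": [{"delta_pos": [-1.0, 0.9, 0.2], "yaw": 0}, {"delta_pos": [0, 0, 0], "yaw": 0}]}}

```text
t: 2.28
tcp_pos: [0.4958, 0.1135, 0.0862]
tool_rot: [-0.036, 0.999, -0.003, 0.009]
force: [-0.4, -0.0, 0.5]
finger_gap: 1.0
```

Emit:
{"method": "send_rows", "body": {"commands": [{"delta_pos": [0, 0, -0.2], "yaw": 0}, {"delta_pos": [0, 0, 0], "yaw": 0}, {"delta_pos": [0, 0, 0], "yaw": 0}, {"delta_pos": [0, 0, 0], "yaw": 0}, {"delta_pos": [0, 0, 0], "yaw": 0}, {"delta_pos": [0, 0, 0], "yaw": 0}], "grip": 1, "force": 30}}

```text
t: 3.02
tcp_pos: [0.4975, 0.1128, 0.0866]
tool_rot: [-0.037, 0.999, -0.004, 0.012]
force: [0.0, 0.1, 1.5]
finger_gap: 0.151
```

Emit:
{"method": "send_rows", "body": {"commands": [{"delta_pos": [0, 0, 2.5], "yaw": 0}, {"delta_pos": [0, 0, 5], "yaw": 0}, {"delta_pos": [0, 0, 5], "yaw": 0}, {"delta_pos": [0, 0, 0], "yaw": 0}]}}

```text
t: 3.52
tcp_pos: [0.4957, 0.1136, 0.2124]
tool_rot: [-0.036, 0.999, -0.003, 0.009]
force: [0.1, 0.1, -2.2]
finger_gap: 0.149
```

```bash
cat >> h.py <<'E'
from scipy.spatial.transform import Rotation as Ro
def st():
    s=manip.sense();R=Ro.from_quat(s["tool_rot"]).as_matrix()
    print("t",round(s["t"],2),"tcp",np.round(s["tcp_pos"],4),"leanyaw",round(float(np.arctan2(-R[1,0],-R[0,0])),3),"toolz",R[:,2].round(4),"F",np.round(s["force"],1),"M",np.round(s["ft_torque"],2),"gap",round(float(s["finger_gap"]),3));return s
E
python3 -c "
from h import *
st();im,p=wshot('w2')"
```

```text
t 3.52 tcp [0.4957 0.1136 0.2124] leanyaw 0.073 toolz [ 0.0178 -0.0051 -0.9998] F [ 0.1  0.1 -2.2] M [ 0.02 -0.03 -0.02] gap 0.149
```

View pics/w2.png

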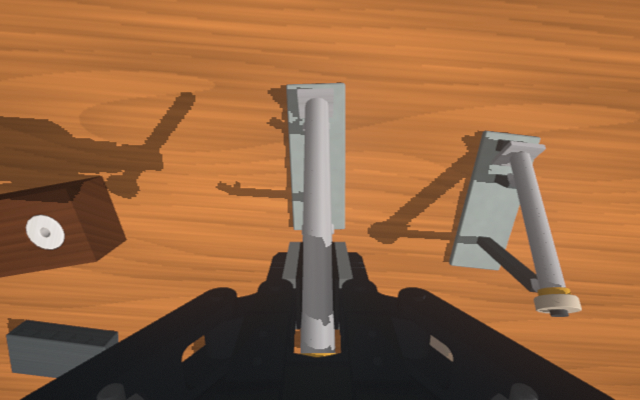

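Thin spindle held, foot at (317,100) and cradle clear. Next I carry it beyond the stand's far face, to use that face to swing it upright.

Emit:
{"method": "send_rows", "body": {"commands": [{"delta_pos": [2.0, -3.0, 0], "yaw": 0.019}, {"delta_pos": [2.9, -4.5, 0], "yaw": 0.02}, {"delta_pos": [2.9, -4.5, 0], "yaw": 0.02}, {"delta_pos": [2.9, -4.5, 0], "yaw": 0.02}, {"delta_pos": [2.9, -4.5, 0], "yaw": 0.02}, {"delta_pos": [2.9, -4.5, 0], "yaw": 0.02}, {"delta_pos": [2.9, -4.5, 0], "yaw": 0.02}, {"delta_pos": [2.9, -4.5, 0], "yaw": 0.02}, {"delta_pos": [2, -3, 0], "yaw": 0.02}, {"delta_pos": [0, 0, 0], "yaw": 0}]}}

```text
t: 4.82
tcp_pos: [0.726, -0.2676, 0.1761]
tool_rot: [-0.128, 0.992, 0.011, -0.018]
force: [-0.5, 0.5, -1.3]
finger_gap: 0.145
```

```bash
python3 -c "
from h import *
st();im,p=wshot('w3')
c=manip.get_calibration('wrist')
# well centres from wrist: pale blobs at z=.055
m=(im.min(2)>150).astype(np.uint8)
for k in cv2.findContours(m,cv2.RETR_EXTERNAL,cv2.CHAIN_APPROX_NONE)[0]:
  if cv2.contourArea(k)>150:
    (u,v),ax,_=cv2.fitEllipse(k);print(np.round((u,v),1),np.round(ax,1),onplane('wrist',(u,v),.055,p).round(4))
"
```

```text
t 4.83 tcp [ 0.726  -0.2676  0.1761] leanyaw 0.257 toolz [-0.0378  0.0165 -0.9992] F [-0.5  0.5 -1.3] M [-0.01 -0.02  0.05] gap 0.145
[ 39.8 353. ] [25.9 49.8] [ 0.9362 -0.4805  0.055 ]
[323.2 330.8] [23.4 36.2] [ 0.8496 -0.2259  0.055 ]
[322.  180.4] [ 17.2 183.1] [ 0.7094 -0.2645  0.055 ]
[502.2  40.2] [45.  53.1] [ 0.5702 -0.1593  0.055 ]
[398.8  38.7] [47.2 52.4] [ 0.5898 -0.2362  0.055 ]
[293.8  37.1] [48.3 53. ] [ 0.6092 -0.313   0.055 ]
```

View pics/w3.png

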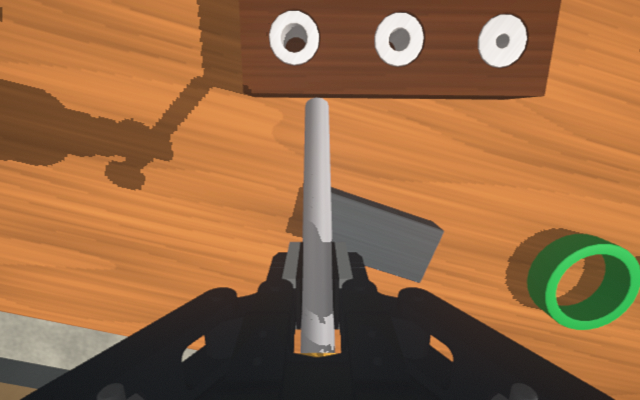

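Wrist view: bores left to right are 20, 16 and 10 mm, at (294,37), (399,39) and (502,40), matching the other cameras within about 2 mm. The foot at (317,100) is just off the far face. I move out a little, then down.

Emit:
{"method": "send_rows", "body": {"commands": [{"delta_pos": [2.2, -0.5, 0], "yaw": 0}, {"delta_pos": [0, 0, -3], "yaw": 0}, {"delta_pos": [0, 0, -3], "yaw": 0}, {"delta_pos": [0, 0, -1.5], "yaw": 0}, {"delta_pos": [0, 0, 0], "yaw": 0}]}}

```text
t: 5.5
tcp_pos: [0.741, -0.2614, 0.0893]
tool_rot: [-0.13, 0.991, 0.019, -0.026]
force: [-0.2, 0.9, -1.0]
finger_gap: 0.148
```

```bash
cat >> h.py <<'E'
P20=np.array([.6088,-.3130]);P16=np.array([.5893,-.2358]);n=np.array([.969,.247]);r=np.array([.247,-.969])
def nr(P0):
    s=st();R=Ro.from_quat(s["tool_rot"]).as_matrix();g=np.array(s["tcp_pos"])-.019*R[:,2]
    for nm,q in(("tcp",np.array(s["tcp_pos"])),("grasp",g)): d=q[:2]-P0;print(nm,"n",(d@n).round(4),"r",(d@r).round(4),"z",q[2].round(4))
E
python3 -c "
from h import *
nr(P20)"
```

```text
t 5.5 tcp [ 0.741  -0.2614  0.0893] leanyaw 0.262 toolz [-0.0569  0.0302 -0.9979] F [-0.2  0.9 -1. ] M [-0.01 -0.08  0.01] gap 0.148
tcp n 0.1408 r -0.0173 z 0.0893
grasp n 0.1417 r -0.0165 z 0.1083
```

Emit:
{"method": "send_rows", "body": {"commands": [{"delta_pos": [-0.8, -0.2, 1.0], "yaw": -0.006}, {"delta_pos": [-1.45, -0.4, 0], "yaw": 0}, {"delta_pos": [-1.45, -0.4, 0], "yaw": 0}, {"delta_pos": [-1.45, -0.4, 0], "yaw": 0}, {"delta_pos": [-1.0, -0.3, 0], "yaw": 0}]}}

```text
t: 6.12
tcp_pos: [0.6966, -0.2764, 0.1197]
tool_rot: [-0.125, 0.992, 0.013, -0.001]
force: [3.1, 2.5, -1.7]
finger_gap: 0.15
```

```bash
python3 -c "
from h import *
nr(P20);print(np.round(manip.sense()['q'],4))"
```

```text
t 6.12 tcp [ 0.6966 -0.2764  0.1197] leanyaw 0.251 toolz [-0.0049  0.0256 -0.9997] F [ 3.1  2.5 -1.7] M [ 0.66 -0.7  -0.14] gap 0.15
tcp n 0.0941 r -0.0138 z 0.1197
grasp n 0.0941 r -0.0133 z 0.1387
[-0.5342  0.8205  1.1543  0.0211  1.1842 -2.3643]
```

Emit:
{"method": "send_rows", "body": {"commands": [{"delta_pos": [-1.0, -0.25, -0.8], "yaw": 0}, {"delta_pos": [-1.0, -0.25, -0.8], "yaw": 0}, {"delta_pos": [-1.0, -0.25, -0.7], "yaw": 0}, {"delta_pos": [-0.5, -0.12, -0.4], "yaw": 0}]}}

```text
t: 6.62
tcp_pos: [0.683, -0.2848, 0.1143]
tool_rot: [-0.122, 0.992, 0.005, 0.03]
force: [5.1, 4.4, -2.9]
finger_gap: 0.152
```

```bash
python3 -c "
from h import *
nr(P20);im,p=wshot('w4')
from scipy.spatial.transform import Rotation as R"
```

```text
t 6.62 tcp [ 0.683  -0.2848  0.1143] leanyaw 0.244 toolz [ 0.0576  0.0174 -0.9982] F [ 5.1  4.4 -2.9] M [ 1.   -1.19 -0.07] gap 0.152
tcp n 0.0789 r -0.009 z 0.1143
grasp n 0.0777 r -0.009 z 0.1332
```

View pics/w4.png

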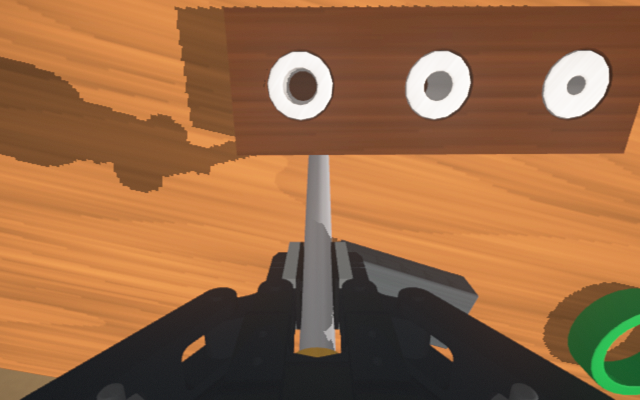

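The spindle is steeper now, its shank vanishing behind the stand's edge at (318,155). The tool is also being tipped a little, so I reduce the grip to 20 N and continue.

Emit:
{"method": "send_rows", "body": {"commands": [{"delta_pos": [-0.3, -0.1, 0], "yaw": 0}, {"delta_pos": [-0.8, -0.2, -0.2], "yaw": 0}, {"delta_pos": [-0.8, -0.2, -0.2], "yaw": 0}, {"delta_pos": [-0.8, -0.2, -0.2], "yaw": 0}], "force": 20}}

```text
t: 7.18
tcp_pos: [0.6719, -0.288, 0.1206]
tool_rot: [-0.118, 0.992, 0.003, 0.052]
force: [9.9, 4.6, -4.8]
finger_gap: 0.153
```

```bash
python3 -c "
from h import *
nr(P20)"
```

```text
t 7.17 tcp [ 0.6719 -0.288   0.1206] leanyaw 0.236 toolz [ 0.1033  0.0178 -0.9945] F [ 9.9  4.6 -4.8] M [ 1.35 -2.26  0.06] gap 0.153
tcp n 0.0673 r -0.0086 z 0.1206
grasp n 0.0654 r -0.0088 z 0.1395
```

Emit:
{"method": "send_rows", "body": {"commands": [{"delta_pos": [0.6, 0.2, -0.8], "yaw": 0.006}, {"delta_pos": [0.3, 0.1, -0.8], "yaw": 0.006}, {"delta_pos": [0, 0, 0], "yaw": 0}]}}

```text
t: 7.55
tcp_pos: [0.6806, -0.2862, 0.1073]
tool_rot: [-0.125, 0.991, 0.001, 0.052]
force: [0.4, -0.3, -1.4]
finger_gap: 0.154
```

Emit:
{"method": "send_rows", "body": {"commands": [{"delta_pos": [0, 0, 0], "yaw": 0}, {"delta_pos": [0, 0, 0], "yaw": 0}], "grip": 0.69}}

```text
t: 7.8
tcp_pos: [0.68, -0.2868, 0.1071]
tool_rot: [-0.124, 0.991, 0.001, 0.052]
force: [0.4, -0.4, -1.4]
finger_gap: 0.154
```

```bash
python3 -c "
from h import *
nr(P20);im,p=wshot('w5')"
```

```text
t 7.8 tcp [ 0.68   -0.2868  0.1071] leanyaw 0.25 toolz [ 0.1022  0.015  -0.9946] F [ 0.4 -0.4 -1.4] M [-0.01  0.13 -0.05] gap 0.154
tcp n 0.0755 r -0.0078 z 0.1071
grasp n 0.0735 r -0.008 z 0.126
```

View pics/w5.png

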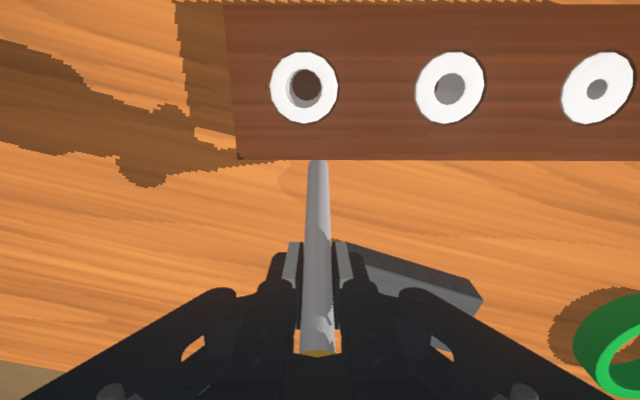

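Emit:
{"method": "send_rows", "body": {"commands": [{"delta_pos": [0, 0, 0], "yaw": 0}, {"delta_pos": [0, 0, 0], "yaw": 0}], "grip": 0.66}}

```text
t: 8.1
tcp_pos: [0.6804, -0.2873, 0.1079]
tool_rot: [-0.124, 0.991, 0.001, 0.052]
force: [0.6, 0.8, 0.3]
finger_gap: 0.168
```

```bash
cat >> h.py <<'E'
def footinfo(im,p,w):
    # shank outline in wrist image: lowest-row (foot) end found by bright/dark edges is hard; report predicted pixel of foot vs lean angle
    c=manip.get_calibration("wrist");R=Ro.from_quat(p[1]).as_matrix();T=np.eye(4);T[:3,:3]=R;T[:3,3]=p[0];W=np.linalg.inv(T@np.array(c["mount"]))
    g=p[0]-.019*R[:,2];l=-R[:,0];l[2]=0;l/=np.linalg.norm(l)
    for a in(0,5,10,15,20,30,45):
        t=np.radians(a);f=g-.108*(l*np.sin(t)+np.array([0,0,np.cos(t)]));P=W@np.array([*f,1])
        print(a,"foot px",(c["fx"]*P[0]/P[2]+c["cx"]).round(0),(c["fy"]*P[1]/P[2]+c["cy"]).round(0),"width px",(w*c["fx"]/P[2]).round(1))
E
python3 -c "
from h import *
nr(P20);im,p=wshot('w6');footinfo(im,p,.014)
g=cv2.cvtColor(im,cv2.COLOR_BGR2GRAY)
for v in range(130,240,10): print(v,im[v,300:340:2].tolist()[::3])
d=cv2.absdiff(im,cv2.imread('pics/w5.png')).max(2);print('changed px',(d[100:360,290:350]>25).sum())
"
```

```text
t 8.1 tcp [ 0.6804 -0.2873  0.1079] leanyaw 0.25 toolz [ 0.1036  0.0141 -0.9945] F [0.6 0.8 0.3] M [ 0.05  0.   -0.  ] gap 0.168
tcp n 0.0757 r -0.0072 z 0.1079
grasp n 0.0738 r -0.0074 z 0.1268
0 foot px 319.0 191.0 width px 19.0
5 foot px 319.0 179.0 width px 19.3
10 foot px 319.0 167.0 width px 19.7
15 foot px 319.0 155.0 width px 20.2
20 foot px 319.0 143.0 width px 20.7
30 foot px 319.0 119.0 width px 22.1
45 foot px 318.0 82.0 width px 25.2
130 [[54, 77, 124], [55, 78, 126], [55, 78, 124], [54, 78, 125], [54, 76, 123], [54, 79, 123], [54, 76, 123]]
140 [[53, 78, 127], [53, 78, 126], [53, 78, 127], [55, 79, 128], [56, 79, 129], [55, 78, 127], [52, 77, 126]]
150 [[53, 79, 128], [52, 77, 127], [52, 77, 126], [53, 78, 125], [51, 77, 125], [52, 78, 127], [50, 76, 123]]
160 [[57, 95, 146], [53, 85, 131], [118, 121, 128], [181, 182, 187], [130, 149, 185], [79, 139, 218], [79, 138, 219]]
170 [[52, 85, 130], [52, 86, 133], [130, 131, 137], [190, 190, 196], [217, 218, 222], [77, 140, 220], [79, 142, 222]]
180 [[52, 87, 134], [53, 87, 134], [134, 135, 141], [193, 194, 201], [219, 219, 222], [77, 138, 217], [80, 141, 219]]
190 [[51, 84, 129], [79, 143, 224], [139, 140, 146], [197, 197, 201], [219, 219, 222], [82, 146, 226], [83, 147, 226]]
200 [[77, 137, 217], [75, 136, 215], [141, 143, 148], [200, 201, 207], [220, 220, 223], [75, 135, 211], [79, 139, 217]]
210 [[79, 141, 220], [80, 143, 224], [146, 147, 152], [203, 203, 209], [219, 219, 222], [72, 127, 198], [73, 130, 204]]
220 [[76, 139, 218], [82, 136, 207], [150, 151, 158], [206, 208, 214], [220, 220, 223], [81, 144, 223], [79, 142, 221]]
230 [[79, 141, 220], [91, 130, 190], [154, 156, 160], [211, 212, 218], [221, 221, 223], [82, 146, 225], [80, 141, 221]]
changed px 6131
```

View pics/w6.png

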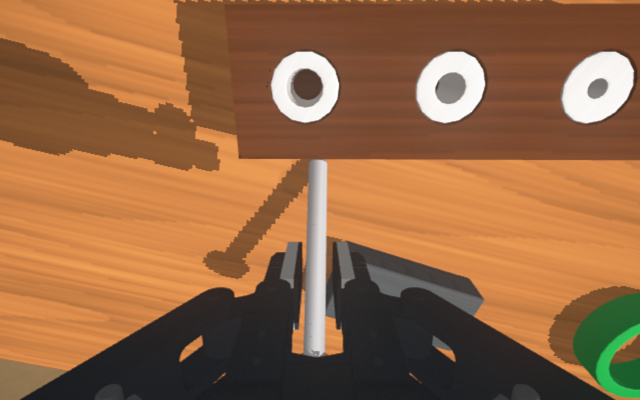

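Run:
```python
from h import *
t=manip.snapshot("top");s=manip.snapshot("scene")
cv2.imwrite("pics/t7.png",t);cv2.imwrite("pics/s7.png",s)
a=cv2.resize(t[80:230,340:480],None,fx=2.8,fy=2.8,interpolation=cv2.INTER_CUBIC);b=cv2.resize(s[120:270,150:290],None,fx=2.8,fy=2.8,interpolation=cv2.INTER_CUBIC)
cv2.imwrite("pics/c7.png",np.hstack([a,b]));st()
```

```text
t 8.25 tcp [ 0.6804 -0.2872  0.1079] leanyaw 0.25 toolz [ 0.1035  0.0142 -0.9945] F [-0.9 -0.1  0.5] M [-0.03  0.09 -0.02] gap 0.171
```

View pics/c7.png

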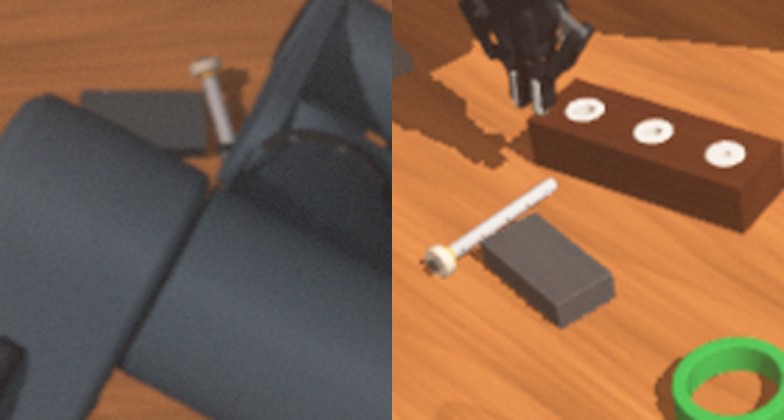

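The loosened grip let the thin spindle topple out. It now lies on the bench with its foot near the stand and its wheel beyond, close to the whetstone. I raise the arm clear, look again and plan a pickup. The empty cradle can return the spindle to 45°.

Emit:
{"method": "send_rows", "body": {"commands": [{"delta_pos": [0, 0, 4], "yaw": 0}, {"delta_pos": [2.4, 0.6, 4], "yaw": 0}, {"delta_pos": [2.4, 0.6, 4], "yaw": 0}, {"delta_pos": [2.4, 0.6, 1], "yaw": 0}, {"delta_pos": [0, 0, 0], "yaw": 0}], "grip": -1}}

```text
t: 8.88
tcp_pos: [0.7529, -0.2683, 0.2425]
tool_rot: [-0.124, 0.991, 0.001, 0.052]
force: [-0.1, 0.7, -0.6]
finger_gap: 0.999
```

Run:
```python
from h import *
nr(P20)
im,p=wshot("w8");t=manip.snapshot("top");s=manip.snapshot("scene");np.save("pics/p8.npy",np.concatenate(p))
cv2.imwrite("pics/t8.png",t);cv2.imwrite("pics/s8.png",s)
def z(a,x,y,w,h,k):return cv2.resize(a[y:y+h,x:x+w],(int(w*k),int(h*k)),interpolation=cv2.INTER_CUBIC)
a=z(t,360,90,110,80,2.5);b=z(s,150,150,110,80,2.5)
m=np.zeros((600,640,3),np.uint8);m[:400]=im;m[400:600,:275]=a;m[400:600,280:555]=b
cv2.imwrite("pics/m8.png",m)
```

```text
t 8.88 tcp [ 0.7529 -0.2683  0.2425] leanyaw 0.249 toolz [ 0.1032  0.0149 -0.9946] F [-0.1  0.7 -0.6] M [-0.02  0.07 -0.03] gap 0.999
tcp n 0.1507 r -0.0078 z 0.2425
grasp n 0.1487 r -0.008 z 0.2614
```

View pics/m8.png

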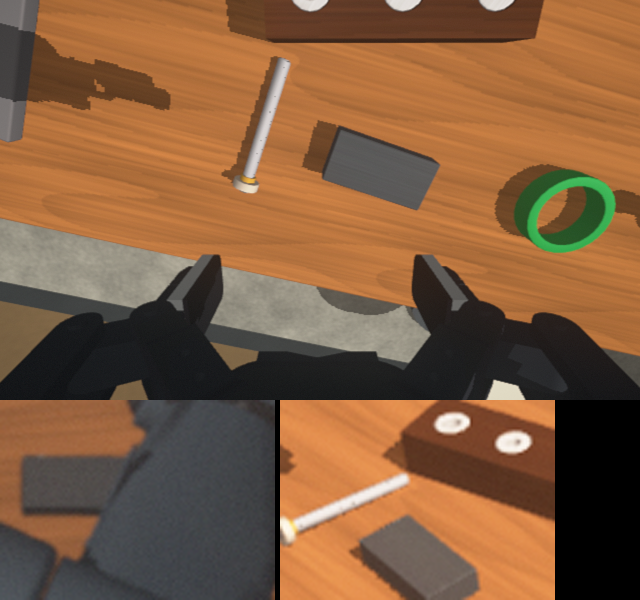

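The spindle lies free on the bench: foot (283,62), wheel (245,182) in the wrist view. The stone is untouched at (380,170). I locate the spindle and check whether it's still rolling.

```bash
cat >> h.py <<'E'
def spind(im,p,box,zf,zw,w0=None):
    x0,y0,x1,y1=box;hsv=cv2.cvtColor(im,cv2.COLOR_BGR2HSV)
    m=np.zeros(im.shape[:2],np.uint8);m[y0:y1,x0:x1]=((hsv[...,1]<75)&(hsv[...,2]>110))[y0:y1,x0:x1]
    m=cv2.morphologyEx(m,cv2.MORPH_CLOSE,np.ones((3,3)))
    k=max(cv2.findContours(m,cv2.RETR_EXTERNAL,cv2.CHAIN_APPROX_NONE)[0],key=cv2.contourArea)
    q=np.argwhere(m*0+cv2.drawContours(m*0,[k],-1,1,-1))[:,::-1].astype(float)
    c=q.mean(0);d=np.linalg.svd(q-c,full_matrices=False)[2][0];d*=np.sign(d[1]) if abs(d[1])>.2 else 1
    t=(q-c)@d;a,b=c+d*t.min(),c+d*t.max()
    A,B=onplane("wrist",a,zf,p),onplane("wrist",b,zw,p);e=(B-A)[:2]
    print("px",a.round(1),b.round(1),"foot",A.round(4),"end",B.round(4),"len",np.linalg.norm(e).round(4),"yaw",np.arctan2(e[1],e[0]).round(3),"area",cv2.contourArea(k))
    return A,B
E
python3 - <<'E'
from h import *
im=cv2.imread("pics/w8.png");v=np.load("pics/p8.npy");p=(v[:3],v[3:])
spind(im,p,(200,45,310,205),.007,.015)
im,p=wshot("w9");A,B=spind(im,p,(200,45,310,205),.007,.015)
st=np.array(cv2.imread("pics/scene.png")).astype(int);s8=cv2.imread("pics/s8.png").astype(int)
print("stone diff",np.abs(st-s8)[205:232,190:228].max(2).mean())
E
```

```text
px [285.   58.6] [247.6 176.9] foot [ 0.67   -0.3266  0.007 ] end [ 0.8057 -0.3419  0.015 ] len 0.1366 yaw -0.112 area 1400.0
px [283.9  62.6] [246.8 180.6] foot [ 0.6699 -0.3267  0.007 ] end [ 0.8054 -0.3419  0.015 ] len 0.1364 yaw -0.112 area 1398.0
stone diff 5.147173489278752
```

Emit:
{"method": "send_rows", "body": {"commands": [{"delta_pos": [0.3, -1.7, -4], "yaw": -0.09}, {"delta_pos": [0.3, -1.7, -4.5], "yaw": -0.09}, {"delta_pos": [0.3, -1.7, -4.5], "yaw": -0.09}, {"delta_pos": [0.3, -1.7, -4], "yaw": -0.09}, {"delta_pos": [0, 0, -0.5], "yaw": 0}]}}

```text
t: 9.7
tcp_pos: [0.755, -0.3394, 0.0567]
tool_rot: [0.064, 0.997, -0.006, 0.045]
force: [-0.1, -0.3, 0.5]
finger_gap: 0.999
```

Run:
```python
from h import *
st()
im,p=wshot("w10")
spind(im,p,(200,0,420,235),.007,.015)
```

```text
t 9.7 tcp [ 0.755  -0.3394  0.0567] leanyaw -0.128 toolz [ 0.0888 -0.0172 -0.9959] F [-0.1 -0.3  0.5] M [ 0.04  0.08 -0.02] gap 0.999
px [319.8  68.9] [322.6 234.2] foot [ 0.6699 -0.327   0.007 ] end [ 0.7633 -0.337   0.015 ] len 0.094 yaw -0.107 area 3705.5
```

Emit:
{"method": "send_rows", "body": {"commands": [{"delta_pos": [0.6, 0.05, -2.4], "yaw": 0.018}, {"delta_pos": [0.6, 0.05, -1.6], "yaw": 0}, {"delta_pos": [0, 0, -0.3], "yaw": 0}]}}

```text
t: 10.12
tcp_pos: [0.7709, -0.3383, 0.021]
tool_rot: [0.053, 0.997, -0.007, 0.05]
force: [-0.3, 0.5, 0.2]
finger_gap: 1.001
```

Run:
```python
from h import *
st()
```

```text
t 10.12 tcp [ 0.7709 -0.3383  0.021 ] leanyaw -0.105 toolz [ 0.0986 -0.0198 -0.9949] F [-0.3  0.5  0.2] M [-0.    0.04  0.03] gap 1.001
```

Emit:
{"method": "send_rows", "body": {"commands": [{"delta_pos": [-0.6, 0, -1.0], "yaw": -0.005}, {"delta_pos": [-0.2, 0, -0.6], "yaw": 0}, {"delta_pos": [0, 0, 0], "yaw": 0}]}}

```text
t: 10.5
tcp_pos: [0.7634, -0.3385, 0.0073]
tool_rot: [0.055, 0.997, -0.008, 0.051]
force: [0.3, 1.2, 0.2]
finger_gap: 1.002
```

Emit:
{"method": "send_rows", "body": {"commands": [{"delta_pos": [0, 0, -0.4], "yaw": 0}, {"delta_pos": [0, 0, 0], "yaw": 0}, {"delta_pos": [0, 0, 0], "yaw": 0}, {"delta_pos": [0, 0, 0], "yaw": 0}, {"delta_pos": [0, 0, 0], "yaw": 0}, {"delta_pos": [0, 0, 0], "yaw": 0}], "grip": 1, "force": 40}}

```text
t: 11.25
tcp_pos: [0.764, -0.3389, 0.0043]
tool_rot: [0.055, 0.997, -0.009, 0.052]
force: [-0.6, -0.2, -0.1]
finger_gap: 0.144
```

Run:
```python
from h import *
st()
```

```text
t 11.25 tcp [ 0.764  -0.3389  0.0043] leanyaw -0.109 toolz [ 0.1031 -0.0229 -0.9944] F [-0.6 -0.2 -0.1] M [0.04 0.06 0.01] gap 0.144
```

Emit:
{"method": "send_rows", "body": {"commands": [{"delta_pos": [0, 0, 2], "yaw": 0}, {"delta_pos": [0, 0, 4], "yaw": 0}, {"delta_pos": [0, 0, 5], "yaw": 0}, {"delta_pos": [0, 0, 5], "yaw": 0}, {"delta_pos": [-1, 1.5, 2], "yaw": 0}, {"delta_pos": [-2, 3.4, 0], "yaw": 0.03}, {"delta_pos": [-2.8, 4.6, 0], "yaw": 0.03}, {"delta_pos": [-2.8, 4.6, 0], "yaw": 0.03}, {"delta_pos": [-2.8, 4.6, 0], "yaw": 0.03}, {"delta_pos": [-2.8, 4.6, 0], "yaw": 0.03}]}}

```text
t: 12.5
tcp_pos: [0.619, -0.1043, 0.2012]
tool_rot: [-0.02, 0.998, -0.008, 0.06]
force: [0.9, -0.6, -1.7]
finger_gap: 0.144
```

Run:
```python
from h import *
st();im,p=wshot("w11")
def show(row):
  print(row,im[row,290:350:3].mean(1).astype(int))
for r in(60,100,150,200):show(r)
```

```text
t 12.5 tcp [ 0.619  -0.1043  0.2012] leanyaw 0.04 toolz [ 0.1197 -0.0132 -0.9927] F [ 0.9 -0.6 -1.7] M [0.04 0.06 0.04] gap 0.144
60 [ 83  83  76  79 114 126 148 170 189 205 217 225 227 230 227 211 144 145
 146 146]
100 [ 88  86  88  85 114 128 152 175 195 210 221 227 230 231 225 190 146 146
 147 147]
150 [ 96 123 137 141 114 130 155 179 200 217 225 228 232 232 221 154 146 146
 146 146]
200 [140 140 141 140 122 131 155 183 205 221 227 230 232 231 213 143 143 143
 142 141]
```

Emit:
{"method": "send_rows", "body": {"commands": [{"delta_pos": [-2.6, 4.3, 0], "yaw": 0.01}, {"delta_pos": [-2.6, 4.3, 0], "yaw": 0.01}, {"delta_pos": [-2.6, 4.3, 0], "yaw": 0.01}, {"delta_pos": [-2.6, 4.3, -1], "yaw": 0.01}, {"delta_pos": [-1.5, 2.5, -1], "yaw": 0}, {"delta_pos": [0, 0, 0], "yaw": 0}]}}

```text
t: 13.3
tcp_pos: [0.4914, 0.106, 0.1883]
tool_rot: [-0.043, 0.997, -0.004, 0.062]
force: [0.8, -0.2, -1.7]
finger_gap: 0.144
```

Run:
```python
from h import *
st()
```

```text
t 13.3 tcp [0.4914 0.106  0.1883] leanyaw 0.087 toolz [ 0.1241 -0.0025 -0.9923] F [ 0.8 -0.2 -1.7] M [0.   0.07 0.01] gap 0.144
```

Emit:
{"method": "send_rows", "body": {"commands": [{"delta_pos": [-0.4, 0.6, -2], "yaw": 0}, {"delta_pos": [-0.2, 0, -2], "yaw": 0}, {"delta_pos": [0, 0, 0], "yaw": 0}], "force": 25}}

```text
t: 13.68
tcp_pos: [0.4911, 0.1104, 0.1517]
tool_rot: [-0.043, 0.997, -0.005, 0.068]
force: [0.4, -0.4, -1.6]
finger_gap: 0.141
```

Run:
```python
from h import *
st()
```

```text
t 13.68 tcp [0.4911 0.1104 0.1517] leanyaw 0.086 toolz [ 0.1358 -0.0036 -0.9907] F [ 0.4 -0.4 -1.6] M [0.07 0.11 0.02] gap 0.141
```

Emit:
{"method": "send_rows", "body": {"commands": [{"delta_pos": [-0.2, 0.15, -1.2], "yaw": 0}, {"delta_pos": [-0.1, 0, -1.2], "yaw": 0}, {"delta_pos": [0, 0, -1.0], "yaw": 0}]}}

```text
t: 14.05
tcp_pos: [0.4918, 0.1107, 0.1187]
tool_rot: [-0.042, 0.997, -0.005, 0.072]
force: [-0.2, 0.7, -1.5]
finger_gap: 0.143
```

Run:
```python
from h import *
st()
```

```text
t 14.05 tcp [0.4918 0.1107 0.1187] leanyaw 0.085 toolz [ 0.1436 -0.0041 -0.9896] F [-0.2  0.7 -1.5] M [-0.01  0.13 -0.02] gap 0.143
```

Emit:
{"method": "send_rows", "body": {"commands": [{"delta_pos": [0, 0.1, -1.0], "yaw": 0}, {"delta_pos": [0.1, 0, -1.0], "yaw": 0}, {"delta_pos": [0.2, 0, -0.8], "yaw": 0}]}}

```text
t: 14.42
tcp_pos: [0.4945, 0.1124, 0.0905]
tool_rot: [-0.042, 0.996, -0.005, 0.072]
force: [-4.3, 0.5, 12.2]
finger_gap: 0.141
```

Run:
```python
from h import *
st()
```

```text
t 14.43 tcp [0.4945 0.1124 0.0905] leanyaw 0.085 toolz [ 0.1448 -0.0035 -0.9895] F [-4.3  0.5 12.2] M [ 0.06 -0.    0.02] gap 0.141
```

Run:
```python
from h import *
im,p=wshot("w12")
c=manip.get_calibration("wrist");R=Ro.from_quat(p[1]).as_matrix();T=np.eye(4);T[:3,:3]=R;T[:3,3]=p[0];W=np.linalg.inv(T@np.array(c["mount"]))
g=p[0]-.008*R[:,2];l=np.array([.9965,.084,0])
for a in(20,30,38,45,50):
  t=np.radians(a);f=g-.094*(l*np.cos(t)+np.array([0,0,np.sin(t)]));P=W@np.array([*f,1]);print(a,(c["fx"]*P[0]/P[2]+c["cx"]).round(0),(c["fy"]*P[1]/P[2]+c["cy"]).round(0),"w",(14*c["fx"]/P[2]/1000).round(1))
hsv=cv2.cvtColor(im,cv2.COLOR_BGR2HSV)
for r in range(20,250,15): print(r,hsv[r,295:345:3,2],hsv[r,320,1])
```

```text
20 317.0 57.0 w 32.1
30 318.0 72.0 w 28.7
38 318.0 86.0 w 26.6
45 318.0 98.0 w 24.9
50 319.0 108.0 w 23.9
20 [185 187 187 187 187 187 187 186 188 189 190 190 192 191 193 193 194] 168
35 [173 172 172 174 175 174 177 180 180 182 184 185 186 187 189 190 188] 166
50 [189 188 189 189 189 188 190 187 187 187 186 189 190 190 192 193 194] 164
65 [105 112 113 112 140 162 165 166 166 166 169 170 171 172 170 169 170] 8
80 [171 172 172 172 170 170 171 170 171 171 172 170 170 171 171 172 171] 9
95 [102 103 102 102 110 127 151 173 186 197 205 207 169 166 166 167 167] 7
110 [170 170 170 131 112 129 154 176 188 199 208 208 175 171 172 171 172] 4
125 [166 164 165 119 112 131 156 178 190 199 209 208 178 174 172 170 170] 5
140 [122 107 108 105 115 134 159 181 193 201 210 209 144 144 183 189 171] 6
155 [168 170 170 114 118 137 160 184 196 202 212 213 178 171 171 171 171] 6
170 [170 171 170 110 119 139 163 187 199 203 214 214 179 172 170 172 170] 5
185 [171 168 171 110 122 142 167 190 202 204 216 215 181 172 172 172 169] 5
200 [171 171 172 112 122 143 168 192 203 207 215 215 182 172 171 171 171] 5
215 [171 171 174 111 124 142 170 193 204 206 215 217 184 170 170 170 170] 5
230 [101 102 101 112 118 122 127 131 131 129 214 214 184 169 171 171 171] 10
245 [101 100  50  91 118 121 127 132 130 121 116 116  56  79 101 101 101] 8
```

The foot shows near row 90, about 45°, so the spindle is back on the vees. I release it into the cradle and regrasp a little lower on the shank (s≈104 mm).

Emit:
{"method": "send_rows", "body": {"commands": [{"delta_pos": [0, 0, 0], "yaw": 0}, {"delta_pos": [0, 0, 0], "yaw": 0}, {"delta_pos": [0, 0, 0], "yaw": 0}, {"delta_pos": [0, 0, -0.6], "yaw": 0}, {"delta_pos": [0, 0, 0], "yaw": 0}], "grip": -1}}

```text
t: 15.1
tcp_pos: [0.4954, 0.1126, 0.083]
tool_rot: [-0.042, 0.996, -0.005, 0.073]
force: [-0.2, -0.3, -0.4]
finger_gap: 1.001
```

Run:
```python
from h import *
st();im,p=wshot("w13")
c=manip.get_calibration("wrist");R=Ro.from_quat(p[1]).as_matrix();T=np.eye(4);T[:3,:3]=R;T[:3,3]=p[0];W=np.linalg.inv(T@np.array(c["mount"]))
for s in(0,20,60,104,135,155):
  P=W@np.array([.4846+.9965*(-.065+s*.000707),.1118+.084*(-.065+s*.000707),.027+s*.000707,1]);print(s,(c["fx"]*P[0]/P[2]+c["cx"]).round(0),(c["fy"]*P[1]/P[2]+c["cy"]).round(0),"w",(14*c["fx"]/P[2]/1000).round(1))
hsv=cv2.cvtColor(im,cv2.COLOR_BGR2HSV)
for r in list(range(30,300,15))+[310,325,340]: print(r,hsv[r,295:350:3,2],hsv[r,320,1])
```

```text
t 15.1 tcp [0.4954 0.1126 0.083 ] leanyaw 0.085 toolz [ 0.1457 -0.0035 -0.9893] F [-0.2 -0.3 -0.4] M [ 0.01  0.11 -0.01] gap 1.001
0 318.0 83.0 w 25.8
20 318.0 114.0 w 26.8
60 317.0 185.0 w 29.2
104 316.0 279.0 w 32.4
135 315.0 359.0 w 35.1
155 315.0 417.0 w 37.1
30 [170 172 172 174 175 176 177 176 178 177 181 180 179 180 181 182 182 182
 183] 167
45 [178 179 181 181 181 182 184 185 186 186 187 186 187 188 190 189 190 189
 189] 164
60 [157 158 158 158 158 156 158 158 158 159 159 162 162 163 164 162 159 160
 161] 8
75 [171 171 171 171 171 170 171 170 171 171 170 171 170 171 170 170 170 170
 167] 6
90 [161 160 160 160 160 137 108 135 132 154 159 158 160 160 160 160 160 161
 162] 7
105 [102 102 102 101 105 120 140 157 171 183 194 186 166 165 166 166 165 165
 165] 7
120 [157 160 163 142 106 122 141 161 173 183 196 188 165 166 165 166 166 165
 166] 6
135 [109 107 108 104 107 125 145 162 176 184 195 190 112 110 199 194 163 162
 162] 7
150 [161 162 163 125 108 127 146 164 177 185 197 189 162 162 162 162 162 162
 163] 6
165 [162 163 163 118 111 128 150 167 178 186 199 190 169 167 164 163 163
[... 248 characters left out ...]
163 164 164
 164] 7
225 [163 162 165 107 114 116 121 121 117 113 113 109 115 163 162 163 163 161
 162] 7
240 [156 157 156 108 113 116 120 121 117 112 112 108 107 163 161 162 164 161
 161] 7
255 [163 163 162 107 113 118 120 121 117 113 110 109 100 162 161 161 161 161
 162] 7
270 [163 163 154 108 114 117 120 121 116 114 113 109 100 164 165 162 164 161
 161] 9
285 [190 188 169 109 113 116 120 121 117 113 113 107 146 192 191 191 191 192
 193] 11
310 [181 185 153 110 121 142 163 177 185 189 194 197 177 190 194 192 191 192
 190] 7
325 [192 191 138 109 123 143 164 176 185 191 193 195 176 174 183 179 178 176
 172] 8
340 [191 194 129 107 118 142 162 175 181 189 191 193 176 185 187 184 182 183
 183] 7
```

Emit:
{"method": "send_rows", "body": {"commands": [{"delta_pos": [-0.2, 0, -0.2], "yaw": 0}, {"delta_pos": [0, 0, 0], "yaw": 0}, {"delta_pos": [0, 0, 0], "yaw": 0}, {"delta_pos": [0, 0, 0], "yaw": 0}, {"delta_pos": [0, 0, 0], "yaw": 0}, {"delta_pos": [0, 0, 2], "yaw": 0}, {"delta_pos": [0, 0, 4], "yaw": 0}, {"delta_pos": [0, 0, 5], "yaw": 0}, {"delta_pos": [0, 0, 2], "yaw": 0}], "grip": 1, "force": 25}}

```text
t: 16.27
tcp_pos: [0.4902, 0.1124, 0.2116]
tool_rot: [-0.042, 0.997, -0.004, 0.069]
force: [-0.3, 0.8, -2.5]
finger_gap: 0.151
```

Run:
```python
from h import *
st()
```

```text
t 16.27 tcp [0.4902 0.1124 0.2116] leanyaw 0.085 toolz [ 0.1369 -0.0032 -0.9906] F [-0.3  0.8 -2.5] M [ 0.01  0.07 -0.01] gap 0.151
```

Emit:
{"method": "send_rows", "body": {"commands": [{"delta_pos": [2.3, -3.0, 0.2], "yaw": 0.018}, {"delta_pos": [3.1, -4.5, 0.3], "yaw": 0.018}, {"delta_pos": [3.1, -4.5, 0.3], "yaw": 0.018}, {"delta_pos": [3.1, -4.5, 0.3], "yaw": 0.018}, {"delta_pos": [3.1, -4.5, 0.3], "yaw": 0.018}, {"delta_pos": [3.1, -4.5, 0.3], "yaw": 0.018}, {"delta_pos": [3.1, -4.5, 0.3], "yaw": 0.018}, {"delta_pos": [3.1, -4.5, 0.3], "yaw": 0.018}, {"delta_pos": [2.5, -3.5, 0], "yaw": 0.018}, {"delta_pos": [0, 0, 0], "yaw": 0}]}}

```text
t: 17.52
tcp_pos: [0.7554, -0.2773, 0.229]
tool_rot: [-0.126, 0.99, 0.006, 0.064]
force: [0.1, 1.0, -1.9]
finger_gap: 0.154
```

Run:
```python
from h import *
nr(P20)
```

```text
t 17.52 tcp [ 0.7554 -0.2773  0.229 ] leanyaw 0.254 toolz [ 0.1252  0.0271 -0.9918] F [ 0.1  1.  -1.9] M [-0.02  0.1   0.02] gap 0.154
tcp n 0.1509 r 0.0017 z 0.229
grasp n 0.1484 r 0.0016 z 0.2478
```

Emit:
{"method": "send_rows", "body": {"commands": [{"delta_pos": [0, 0, -4], "yaw": 0}, {"delta_pos": [0, 0, -4], "yaw": 0}, {"delta_pos": [0, 0, -4], "yaw": 0}, {"delta_pos": [-0.7, -0.2, -1.2], "yaw": 0}, {"delta_pos": [-1.4, -0.3, -0.3], "yaw": 0}, {"delta_pos": [-1.4, -0.3, -0.3], "yaw": 0}]}}

```text
t: 18.27
tcp_pos: [0.7159, -0.2792, 0.0856]
tool_rot: [-0.127, 0.99, 0.009, 0.062]
force: [0.7, -0.6, -0.5]
finger_gap: 0.153
```

Run:
```python
from h import *
nr(P20)
```

```text
t 18.27 tcp [ 0.7159 -0.2792  0.0856] leanyaw 0.256 toolz [ 0.1196  0.033  -0.9923] F [ 0.7 -0.6 -0.5] M [0.01 0.05 0.  ] gap 0.153
tcp n 0.1122 r -0.0063 z 0.0856
grasp n 0.1098 r -0.0062 z 0.1045
```

Emit:
{"method": "send_rows", "body": {"commands": [{"delta_pos": [-1.2, -0.3, 0.2], "yaw": 0}, {"delta_pos": [-1.2, -0.3, 0.1], "yaw": 0}, {"delta_pos": [-1.2, -0.3, 0], "yaw": 0}]}}

```text
t: 18.65
tcp_pos: [0.6923, -0.2865, 0.1009]
tool_rot: [-0.125, 0.989, 0.005, 0.079]
force: [4.8, 3.1, 2.1]
finger_gap: 0.152
```

Run:
```python
from h import *
nr(P20)
```

```text
t 18.65 tcp [ 0.6923 -0.2865  0.1009] leanyaw 0.252 toolz [ 0.1547  0.0296 -0.9875] F [4.8 3.1 2.1] M [ 0.75 -1.15 -0.05] gap 0.152
tcp n 0.0874 r -0.005 z 0.1009
grasp n 0.0844 r -0.0052 z 0.1196
```

Emit:
{"method": "send_rows", "body": {"commands": [{"delta_pos": [-1.0, -0.3, 0], "yaw": 0}, {"delta_pos": [-1.0, -0.3, 0], "yaw": 0}, {"delta_pos": [-0.8, -0.2, 0], "yaw": 0}]}}

```text
t: 19.02
tcp_pos: [0.6711, -0.2916, 0.1099]
tool_rot: [-0.123, 0.988, 0.004, 0.089]
force: [6.1, 2.5, -7.3]
finger_gap: 0.155
```

Run:
```python
from h import *
nr(P20)
```

```text
t 19.02 tcp [ 0.6711 -0.2916  0.1099] leanyaw 0.249 toolz [ 0.176   0.0293 -0.984 ] F [ 6.1  2.5 -7.3] M [ 0.7  -1.65  0.04] gap 0.155
tcp n 0.0657 r -0.0054 z 0.1099
grasp n 0.0623 r -0.0057 z 0.1286
```

Emit:
{"method": "send_rows", "body": {"commands": [{"delta_pos": [-0.8, -0.2, -0.4], "yaw": 0}, {"delta_pos": [-0.7, -0.2, -0.3], "yaw": 0}]}}

```text
t: 19.27
tcp_pos: [0.6659, -0.2938, 0.1104]
tool_rot: [-0.12, 0.987, 0.002, 0.102]
force: [8.4, 6.7, -0.6]
finger_gap: 0.154
```

Run:
```python
from h import *
nr(P20)
```

```text
t 19.27 tcp [ 0.6659 -0.2938  0.1104] leanyaw 0.244 toolz [ 0.2017  0.0281 -0.979 ] F [ 8.4  6.7 -0.6] M [ 1.53 -2.19  0.07] gap 0.154
tcp n 0.0601 r -0.0045 z 0.1104
grasp n 0.0563 r -0.0049 z 0.129
```

Emit:
{"method": "send_rows", "body": {"commands": [{"delta_pos": [-0.8, -0.2, -0.2], "yaw": 0}, {"delta_pos": [-0.8, -0.15, -0.2], "yaw": 0}, {"delta_pos": [-0.6, -0.1, -0.2], "yaw": 0}]}}

```text
t: 19.65
tcp_pos: [0.6553, -0.2958, 0.1118]
tool_rot: [-0.117, 0.986, -0.001, 0.117]
force: [10.4, 4.6, -2.8]
finger_gap: 0.15
```

Run:
```python
from h import *
nr(P20);im,p=wshot("w14")
c=manip.get_calibration("wrist");R=Ro.from_quat(p[1]).as_matrix();T=np.eye(4);T[:3,:3]=R;T[:3,3]=p[0];W=np.linalg.inv(T@np.array(c["mount"]))
g=p[0]-.019*R[:,2];l=np.array([*n,0])
# predicted shank points for angles
for a in(-5,0,5,10):
  t=np.radians(a);o=[]
  for d in(.02,.05,.104):
    P=W@np.array([*(g-d*(l*np.sin(t)+np.array([0,0,np.cos(t)]))),1]);o+=[(c["fx"]*P[0]/P[2]+c["cx"]).round(0),(c["fy"]*P[1]/P[2]+c["cy"]).round(0),(14*c["fx"]/P[2]/1000).round(1)]
  print(a,o)
hsv=cv2.cvtColor(im,cv2.COLOR_BGR2HSV)
for r in range(110,360,15): print(r,hsv[r,290:350:3,2],hsv[r,320,:2])
```

```text
t 19.65 tcp [ 0.6553 -0.2958  0.1118] leanyaw 0.24 toolz [ 0.2302  0.026  -0.9728] F [10.4  4.6 -2.8] M [ 1.01 -2.21  0.13] gap 0.15
tcp n 0.0493 r -0.0052 z 0.1118
grasp n 0.0449 r -0.0058 z 0.1303
-5 [np.float64(318.0), np.float64(254.0), np.float64(28.9), np.float64(319.0), np.float64(224.0), np.float64(24.6), np.float64(321.0), np.float64(187.0), np.float64(19.4)]
0 [np.float64(318.0), np.float64(251.0), np.float64(29.1), np.float64(319.0), np.float64(217.0), np.float64(24.9), np.float64(321.0), np.float64(176.0), np.float64(19.8)]
5 [np.float64(318.0), np.float64(248.0), np.float64(29.3), np.float64(319.0), np.float64(211.0), np.float64(25.2), np.float64(321.0), np.float64(164.0), np.float64(20.2)]
10 [np.float64(318.0), np.float64(245.0), np.float64(29.5), np.float64(319.0), np.float64(204.0), np.float64(25.6), np.float64(321.0), np.float64(153.0), np.float64(20.7)]
110 [251 252 253 109  86  87  88  87  87  91 231 248 249 251 252 252 253 116
 129 128] [16 14]
125 [254 228 221 149 152 150 153 154 154 155 153 149 173 251 251 252 253 240
 115 131] [10 15]
140 [251 251 252 252 190 
[... 697 characters left out ...]
9 129 184  57  99 120 118
 117 194] [10 12]
260 [120 119 119  53  54 137 130 132 133 133 131 127 129 121  50  51 118 118
 118 117] [ 5 12]
275 [115 119  71  50  51 125 128 130 133 132 128 126 127 120  48  46  65 117
 116 117] [8 8]
290 [ 48  48  51  51  55 125 126 130 131 131 127 126 126 120  64  48  48  45
  44  44] [0 4]
305 [ 45  45  47  49  92 124 126 127 131 137 143 125 123 120 142  44  43  43
  42  43] [0 4]
320 [ 40  43  56  68 119 123 124 128 130 139 143 154 170 179 186  42  43  41
  41  40] [0 2]
335 [ 40  53 227 188 121 122 124 126 131 139 146 154 169 178 183 220 217  58
  41  40] [173   7]
350 [ 37  70 210 120 119 122 123 127 126 125 121 154 167 177 179 218 219  76
  38  42] [0 2]
```

The shank is close to flush with the face. I tighten the grip, back off, lift, and then check the spindle angle from the visible foot.

Emit:
{"method": "send_rows", "body": {"commands": [{"delta_pos": [0.3, 0.1, 0], "yaw": 0}, {"delta_pos": [0.4, 0.1, 1], "yaw": 0}, {"delta_pos": [0, 0, 2.5], "yaw": 0}, {"delta_pos": [0, 0, 2.5], "yaw": 0}, {"delta_pos": [0, 0, 0.5], "yaw": 0}, {"delta_pos": [0, 0, 0], "yaw": 0}], "force": 70}}

```text
t: 20.45
tcp_pos: [0.6582, -0.2944, 0.1807]
tool_rot: [-0.119, 0.986, -0.002, 0.113]
force: [-0.4, 0.8, -2.1]
finger_gap: 0.132
```

```bash
cat >> h.py <<'E'
def pred(p,s,angs,w=14):
    c=manip.get_calibration("wrist");R=Ro.from_quat(p[1]).as_matrix();T=np.eye(4);T[:3,:3]=R;T[:3,3]=p[0];W=np.linalg.inv(T@np.array(c["mount"]))
    g=p[0]-.019*R[:,2];y=R[:,1]
    for a in angs:
        t=np.radians(a);l=np.array([*n,0])*np.sin(t)+np.array([0,0,np.cos(t)]);l=l-y*(l@y);l/=np.linalg.norm(l)
        f=g-s*l;P=W@np.array([*f,1]);print(a,"foot px",(c["fx"]*P[0]/P[2]+c["cx"]).round(1),(c["fy"]*P[1]/P[2]+c["cy"]).round(1),"w",(w*c["fx"]/P[2]/1000).round(1),"foot n,r,z",((f[:2]-P20)@n).round(4),((f[:2]-P20)@r).round(4),f[2].round(4),"axis n,r",(l[:2]@n).round(3),(l[:2]@r).round(3))
E
python3 - <<'E'
from h import *
nr(P20);im,p=wshot("w15");pred(p,.104,(-6,-3,0,3,6))
hsv=cv2.cvtColor(im,cv2.COLOR_BGR2HSV)
for r_ in range(140,244,6): print(r_,hsv[r_,300:345:3,2],hsv[r_,320,:2])
E
```

```text
t 20.45 tcp [ 0.6582 -0.2944  0.1807] leanyaw 0.243 toolz [ 0.2234  0.0235 -0.9744] F [-0.4  0.8 -2.1] M [ 0.01  0.22 -0.01] gap 0.132
tcp n 0.0524 r -0.0058 z 0.1807
grasp n 0.0482 r -0.0064 z 0.1992
-6 foot px 316.9 190.8 w 19.3 foot n,r,z 0.059 -0.0031 0.0958 axis n,r -0.104 -0.031
-3 foot px 316.9 183.8 w 19.5 foot n,r,z 0.0536 -0.0032 0.0954 axis n,r -0.052 -0.031
0 foot px 316.9 176.8 w 19.7 foot n,r,z 0.0482 -0.0033 0.0953 axis n,r 0.0 -0.03
3 foot px 316.9 169.8 w 20.0 foot n,r,z 0.0427 -0.0033 0.0954 axis n,r 0.053 -0.029
6 foot px 316.9 162.8 w 20.3 foot n,r,z 0.0373 -0.0034 0.0958 axis n,r 0.105 -0.029
140 [123 122 122 122 122 121 121 121 121 119 119 120 118 118 119] [ 11 153]
146 [173 166 163 161 160 162 161 164 165 165 164 163 163 163 165] [ 12 164]
152 [209 208 206 208 207 211 213 217 219 219 217 212 212 211 213] [ 14 166]
158 [217 218 218 218 219 219 216 215 213 211 210 210 210 213 218] [ 13 164]
164 [209 213 215 218 219 219 220 220 221 221 221 221 221 220 220] [ 14 166]
170 [223 219 202 198 196 196 199 205 209 214 216 218 218 219 220] [ 13 162]
176 [218 214 214 164 12
[... 164 characters left out ...]
6 172 216 217 214 212 214] [ 8 15]
194 [213 214 217 117 123 125 130 135 157 171 214 214 215 214 215] [ 0 12]
200 [215 214 212 116 124 125 130 133 156 172 212 219 220 221 222] [ 9 14]
206 [208 208 200 119 123 125 129 135 156 171 135 126 127 128 140] [ 4 15]
212 [218 220 198 120 124 128 130 134 156 171 141 125 127 128  77] [ 5 12]
218 [211 212 182 120 123 127 132 134 156 170 144 129 127  88  63] [ 5 12]
224 [198 197 152 120 124 126 132 136 154 169 148 123 107  62  61] [175  12]
230 [208 204 142 121 123 125 131 137 155 170 153 111  59  61  87] [0 8]
236 [213 212 130 120 124 125 124 120 154 168 159  61  60  80 103] [ 5 13]
242 [129  89 109 121 124 126 124 119 120 151  69  90 103 108 107] [ 6 11]
```

```bash
cat >> h.py <<'E'
def wells(im,p):
    hsv=cv2.cvtColor(im,cv2.COLOR_BGR2HSV);m=((hsv[...,1]<40)&(hsv[...,2]>190)).astype(np.uint8);o=[]
    for k in cv2.findContours(m,cv2.RETR_EXTERNAL,cv2.CHAIN_APPROX_NONE)[0]:
        if cv2.contourArea(k)>400 and len(k)>20:
            x,y,w,h=cv2.boundingRect(k)
            if x<2 or y<2 or y+h>240 or x+w>638: continue
            (u,v),ax,_=cv2.fitEllipse(cv2.convexHull(k));W=onplane("wrist",(u,v),.055,p)
            print("well px",np.round((u,v),1),np.round(ax,1),W.round(4),"n,r",((W[:2]-P20)@n).round(4),((W[:2]-P20)@r).round(4))
def foot(im,p,z,rows,c0=285,c1=360,vmax=200):
    # vertical run of low-saturation pixels around the shank column -> top row and mean column
    hsv=cv2.cvtColor(im,cv2.COLOR_BGR2HSV);m=((hsv[...,1]<60)&(hsv[...,2]>90)).astype(np.uint8)
    for r_ in rows:
        x=np.where(m[r_,c0:c1])[0]+c0;print(r_,(x.min(),x.max(),len(x)) if len(x) else None)
E
python3 - <<'E'
from h import *
im=cv2.imread("pics/w15.png");s=manip.sense();p=(np.array(s["tcp_pos"]),np.array(s["tool_rot"]))
wells(im,p);foot(im,p,.095,range(164,200,3))
for uv in((318.5,181.5),(318.5,178)):
  W=onplane("wrist",uv,.0954,p);print("foot n,r",((W[:2]-P20)@n).round(4),((W[:2]-P20)@r).round(4))
E
```

```text
well px [313.2  93.8] [49.1 50.6] [ 0.6079 -0.3132  0.055 ] n,r -0.0009 0.0
well px [420.9  93. ] [46.7 54.6] [ 0.5884 -0.2365  0.055 ] n,r -0.0009 -0.0792
well px [531.1  92.3] [43.7 59.9] [ 0.5689 -0.1595  0.055 ] n,r -0.0007 -0.1586
164 None
167 None
170 None
173 (np.int64(312), np.int64(324), 13)
176 (np.int64(310), np.int64(327), 18)
179 (np.int64(309), np.int64(327), 19)
182 (np.int64(309), np.int64(327), 19)
185 (np.int64(309), np.int64(328), 20)
188 (np.int64(309), np.int64(328), 20)
191 (np.int64(309), np.int64(328), 20)
194 (np.int64(309), np.int64(328), 20)
197 (np.int64(308), np.int64(328), 21)
foot n,r 0.0518 -0.0044
foot n,r 0.049 -0.0044
```

Emit:
{"method": "send_rows", "body": {"commands": [{"delta_pos": [-1.2, 1.0, -0.3], "yaw": 0}, {"delta_pos": [-1.8, 1.6, -0.5], "yaw": 0}, {"delta_pos": [-1.8, 1.6, -0.5], "yaw": 0}, {"delta_pos": [-1.4, 1.3, -0.3], "yaw": 0}, {"delta_pos": [-0.5, 0.5, 0], "yaw": 0}, {"delta_pos": [0, 0, 0], "yaw": 0}]}}

```text
t: 21.25
tcp_pos: [0.5859, -0.2319, 0.1575]
tool_rot: [-0.118, 0.987, 0.001, 0.108]
force: [-0.0, 0.3, -2.2]
finger_gap: 0.133
```

Run:
```python
from h import *
nr(P16);im,p=wshot("w16");pred(p,.104,(-3,0,3));wells(im,p);foot(im,p,.095,range(140,200,3))
```

```text
t 21.25 tcp [ 0.5859 -0.2319  0.1575] leanyaw 0.241 toolz [ 0.2138  0.0286 -0.9765] F [-0.   0.3 -2.2] M [-0.05  0.15  0.02] gap 0.133
tcp n -0.0023 r -0.0046 z 0.1575
grasp n -0.0064 r -0.0051 z 0.1761
-3 foot px 316.9 184.9 w 19.5 foot n,r,z -0.0008 -0.0822 0.0723 axis n,r -0.052 -0.023
0 foot px 316.9 177.9 w 19.7 foot n,r,z -0.0062 -0.0823 0.0721 axis n,r 0.0 -0.023
3 foot px 316.9 170.9 w 19.9 foot n,r,z -0.0117 -0.0824 0.0723 axis n,r 0.053 -0.022
well px [211.8 176.4] [38.1 49.8] [ 0.6088 -0.3125  0.055 ] n,r 0.0001 -0.0005
well px [419.  174.1] [42.5 50.5] [ 0.5683 -0.159   0.055 ] n,r -0.0012 -0.1592
well px [314.3 174.1] [43.3 48.2] [ 0.5876 -0.236   0.055 ] n,r -0.0015 -0.0799
140 None
143 None
146 None
149 None
152 (np.int64(312), np.int64(316), 5)
155 (np.int64(301), np.int64(326), 26)
158 (np.int64(297), np.int64(330), 34)
161 (np.int64(294), np.int64(333), 40)
164 (np.int64(292), np.int64(336), 45)
167 (np.int64(291), np.int64(337), 47)
170 (np.int64(291), np.int64(338), 48)
173 (np.int64(290), np.int64(338), 49)
176 (np.int64(290), np.int64(338), 49)
179 (np.int64(291), np.int64(338), 48)
182 (np.int64(292), np.int64(337), 46)
185 (np.int64(293), np.int64(335), 43)
188 (np.int64(296), np.int64(333), 38)
191 (np.int64(299), np.int64(331), 33)
194 (np.int64(303), np.int64(329), 27)
197 (np.int64(308), np.int64(329), 22)
```

Emit:
{"method": "send_rows", "body": {"commands": [{"delta_pos": [0.35, -0.25, -0.6], "yaw": 0}, {"delta_pos": [0, 0, -0.5], "yaw": 0}, {"delta_pos": [0, 0, 0], "yaw": 0}]}}

```text
t: 21.68
tcp_pos: [0.5917, -0.2368, 0.1459]
tool_rot: [-0.118, 0.987, 0.0, 0.11]
force: [0.4, 0.7, -2.2]
finger_gap: 0.129
```

Run:
```python
from h import *
nr(P16);im,p=wshot("w17");pred(p,.104,(-1,));wells(im,p)
W=onplane("wrist",(318.3,179),.062,p);print("foot n,r",((W[:2]-P20)@n).round(4),((W[:2]-P20)@r).round(4))
hsv=cv2.cvtColor(im,cv2.COLOR_BGR2HSV)
for r_ in range(150,200,4): print(r_,hsv[r_,284:350:3,2])
```

```text
t 21.68 tcp [ 0.5917 -0.2368  0.1459] leanyaw 0.24 toolz [ 0.2162  0.0265 -0.976 ] F [ 0.4  0.7 -2.2] M [ 0.01  0.21 -0.01] gap 0.129
tcp n 0.0021 r 0.0016 z 0.1459
grasp n -0.002 r 0.001 z 0.1645
-1 foot px 316.9 180.0 w 19.6 foot n,r,z -0.0 -0.0759 0.0605 axis n,r -0.017 -0.025
well px [214.9 180. ] [34.1 51.8] [ 0.6111 -0.312   0.055 ] n,r 0.0024 -0.0004
well px [432.7 174.9] [44.4 54.2] [ 0.5683 -0.1592  0.055 ] n,r -0.0012 -0.1591
foot n,r -0.0015 -0.077
150 [125 126 126 125 125 126 126 127 127 127 126 125 126 125 125 129 127 128
 129 128 129 129]
154 [129 129 129 130 129 130 131 131 128 149 242 253 254 253 253 255 225 123
 126 129 128 128]
158 [136 116  93  99 137 139 122 187 252 252 252 252 252 251 252 252 252 254
 255 129 145 145]
162 [ 83  85  85  83  85  82 163 173 201 253 252 252 251 252 252 251 253 253
 253 255 148 138]
166 [ 83  85  83  84  84 149 173 172 174 234 253 255 196 192 229 254 253 253
 253 252 255 113]
170 [ 81  80  81  81  81 173 171 175 170 255 171 157 159 158 156 152 239 252
 252 253 254 234]
174 [ 87  88  91  86  97 172 172 170 178 178 133 141 144 164 178 154 146 251
 252 253 253 255]
178 [132 132 131 131 136 253 252 252 238 130 135 141 146 164 189 161 148 252
 252 253 253 247]
182 [128 127 129 128 129 244 251 251 234 132 137 142 146 164 189 159 243 252
 253 252 253 153]
186 [139 138 139 139 140 145 250 251 208 134 136 141 147 164 187 248 252 252
 252 252 250 120]
190 [131 131 131 131 132 132 135 253 184 133 137 143 147 164 187 250 253 252
 252 248 102 134]
194 [128 128 128 127 127 128 127 124 128 134 136 143 147 165 187 246 253 246
 105 113 125 125]
198 [137 137 137 137 137 137 138 138 129 134 139 143 148 166 189 167 106 130
 136 134 134 134]
```

Emit:
{"method": "send_rows", "body": {"commands": [{"delta_pos": [-0.05, 0.25, 0], "yaw": 0}, {"delta_pos": [0, 0, 0], "yaw": 0}]}}

```text
t: 21.98
tcp_pos: [0.5915, -0.2344, 0.1463]
tool_rot: [-0.118, 0.987, 0.0, 0.11]
force: [0.0, -0.4, -1.1]
finger_gap: 0.136
```

Run:
```python
from h import *
nr(P16);s=manip.sense();p=(np.array(s["tcp_pos"]),np.array(s["tool_rot"]));pred(p,.104,(-1,))
W=onplane("wrist",(318.3,179),.061,p);print("foot n,r",((W[:2]-P20)@n).round(4),((W[:2]-P20)@r).round(4))
```

```text
t 21.98 tcp [ 0.5915 -0.2344  0.1463] leanyaw 0.24 toolz [ 0.2169  0.0259 -0.9758] F [ 0.  -0.4 -1.1] M [-0.04  0.13 -0.02] gap 0.136
tcp n 0.0025 r -0.0009 z 0.1463
grasp n -0.0016 r -0.0014 z 0.1649
-1 foot px 316.9 179.9 w 19.6 foot n,r,z 0.0003 -0.0783 0.0609 axis n,r -0.017 -0.026
foot n,r -0.0004 -0.0793
```

Emit:
{"method": "send_rows", "body": {"commands": [{"delta_pos": [-0.1, 0.03, -0.5], "yaw": 0}, {"delta_pos": [-0.05, 0, -0.6], "yaw": 0}, {"delta_pos": [-0.05, 0, -0.6], "yaw": 0}], "force": 45}}

```text
t: 22.35
tcp_pos: [0.5923, -0.2351, 0.1321]
tool_rot: [-0.117, 0.987, -0.002, 0.114]
force: [-0.4, 4.1, 26.0]
finger_gap: 0.132
```

```bash
cat >> h.py <<'E'
def fr(P0,uv=(318.3,179),zoff=-.0854):
    nr(P0);s=manip.sense();p=(np.array(s["tcp_pos"]),np.array(s["tool_rot"]));z=p[0][2]+zoff
    W=onplane("wrist",uv,z,p);print("foot n,r,z",((W[:2]-P0)@n).round(4),((W[:2]-P0)@r).round(4),z.round(4))
E
python3 - <<'E'
from h import *
fr(P16)
E
```

```text
t 22.35 tcp [ 0.5923 -0.2351  0.1321] leanyaw 0.24 toolz [ 0.2248  0.0228 -0.9741] F [-0.4  4.1 26. ] M [ 0.99 -0.54  0.14] gap 0.132
tcp n 0.0031 r 0.0 z 0.1321
grasp n -0.0011 r -0.0006 z 0.1506
foot n,r,z 0.0007 0.0016 0.0467
```

Emit:
{"method": "send_rows", "body": {"commands": [{"delta_pos": [-0.05, 0.2, 0.1], "yaw": 0}, {"delta_pos": [0, 0, -0.3], "yaw": 0}]}}

```text
t: 22.6
tcp_pos: [0.5928, -0.2334, 0.1308]
tool_rot: [-0.117, 0.986, -0.003, 0.115]
force: [0.8, 1.2, 2.7]
finger_gap: 0.128
```

Run:
```python
from h import *
fr(P16)
```

```text
t 22.6 tcp [ 0.5928 -0.2334  0.1308] leanyaw 0.24 toolz [ 0.2275  0.0215 -0.9735] F [0.8 1.2 2.7] M [ 0.22 -0.11 -0.02] gap 0.128
tcp n 0.004 r -0.0014 z 0.1308
grasp n -0.0003 r -0.0021 z 0.1493
foot n,r,z 0.0018 0.0003 0.0454
```

Emit:
{"method": "send_rows", "body": {"commands": [{"delta_pos": [-0.1, 0.05, -0.5], "yaw": 0}, {"delta_pos": [-0.05, 0, -0.5], "yaw": 0}]}}

```text
t: 22.85
tcp_pos: [0.5926, -0.2334, 0.1205]
tool_rot: [-0.116, 0.986, -0.004, 0.116]
force: [2.1, 0.5, -0.5]
finger_gap: 0.133
```

Run:
```python
from h import *
fr(P16);im,p=wshot("w18");wells(im,p)
hsv=cv2.cvtColor(im,cv2.COLOR_BGR2HSV)
for r_ in range(150,215,5): print(r_,hsv[r_,284:356:3,2])
```

```text
t 22.85 tcp [ 0.5926 -0.2334  0.1205] leanyaw 0.239 toolz [ 0.2306  0.0202 -0.9728] F [ 2.1  0.5 -0.5] M [ 0.14 -0.33  0.02] gap 0.133
tcp n 0.0038 r -0.0015 z 0.1205
grasp n -0.0005 r -0.0022 z 0.139
foot n,r,z 0.0018 0.0003 0.0351
well px [201.6 193.3] [37.3 50.7] [ 0.6111 -0.3106  0.055 ] n,r 0.0028 -0.0018
well px [441.3 187.4] [48.5 60.6] [ 0.5681 -0.1592  0.055 ] n,r -0.0015 -0.1591
150 [136 137 138 139 138 139 139 139 139 139 140 139 139 139 139 138 138 138
 139 139 138 139 140 140]
155 [138 137 138 138 138 138 138 139 140 139 139 139 139 140 139 138 139 141
 141 140 142 142 142 141]
160 [135 135 134 136 135 135 137 136 136 137 136 136 137 137 137 137 138 140
 139 140 139 139 140 140]
165 [137 138 138 137 139 137 137 176 247 255 254 254 254 254 255 236 162 132
 135 135 135 135 141 147]
170 [145 145 146 144 151 245 254 254 254 254 254 253 254 254 254 254 254 255
 223 141 152 153 152 152]
175 [146 144 146 182 254 253 254 254 254 254 253 254 254 253 254 254 254 254
 254 255 128 146 146 146]
180 [ 89  88  94 185 215 184 180 183 217 153 142 149 152 173 232 254 254 254
 254 254 255 124 139 139]
185 [ 89  90 151 182 185 183 184 176 144 141 146 149 154 175 199 163 254 254
 254 254 255 132 147 147]
190 [ 91  89 122 184 182 183 179 175 142 142 147 150 154 174 198 181 254 254
 254 254 255 105 143 142]
195 [ 91  86  84 238 194 184 179 181 145 142 146 152 155 174 198 246 254 254
 254 254 255 103 133 134]
200 [146 146 147 153 254 253 253 254 171 143 147 151 157 175 196 248 254 254
 254 255  97 151 151 150]
205 [135 134 136 134 135 249 254 255 148 145 147 152 154 175 197 242 254 255
 255 107 139 139 138 139]
210 [140 138 139 138 139 138 135 139 138 145 148 153 155 175 197 235 117 108
 136 136 136 141 143 143]
```

It is sliding down the bore with little force. I continue down.

Emit:
{"method": "send_rows", "body": {"commands": [{"delta_pos": [0, 0, -0.6], "yaw": 0}, {"delta_pos": [0, 0, -0.6], "yaw": 0}, {"delta_pos": [0, 0, -0.6], "yaw": 0}]}}

```text
t: 23.28
tcp_pos: [0.5946, -0.2346, 0.1058]
tool_rot: [-0.116, 0.986, -0.005, 0.119]
force: [-10.0, 5.2, 46.1]
finger_gap: 0.128
```

Run:
```python
from h import *
fr(P16)
```

```text
t 23.27 tcp [ 0.5946 -0.2346  0.1058] leanyaw 0.239 toolz [ 0.2361  0.0181 -0.9716] F [-10.    5.2  46.1] M [1.39 0.08 0.33] gap 0.128
tcp n 0.0054 r 0.0001 z 0.1058
grasp n 0.001 r -0.0007 z 0.1242
foot n,r,z 0.0038 0.0023 0.0204
```

Emit:
{"method": "send_rows", "body": {"commands": [{"delta_pos": [-0.3, 0.1, 0.1], "yaw": 0}, {"delta_pos": [-0.1, 0.05, 0], "yaw": 0}]}}

```text
t: 23.52
tcp_pos: [0.5913, -0.2335, 0.1073]
tool_rot: [-0.116, 0.986, -0.006, 0.12]
force: [5.4, 0.4, -2.0]
finger_gap: 0.128
```

Emit:
{"method": "send_rows", "body": {"commands": [{"delta_pos": [0, 0, -0.3], "yaw": 0}, {"delta_pos": [0, 0, -0.4], "yaw": 0}]}}

```text
t: 23.78
tcp_pos: [0.5929, -0.2343, 0.1046]
tool_rot: [-0.116, 0.986, -0.007, 0.123]
force: [-7.1, 3.9, 32.2]
finger_gap: 0.126
```

Run:
```python
from h import *
fr(P16)
```

```text
t 23.77 tcp [ 0.5929 -0.2343  0.1046] leanyaw 0.239 toolz [ 0.2434  0.0149 -0.9698] F [-7.1  3.9 32.2] M [1.   0.08 0.21] gap 0.126
tcp n 0.0038 r -0.0006 z 0.1046
grasp n -0.0007 r -0.0014 z 0.123
foot n,r,z 0.0028 0.002 0.0192
```

Emit:
{"method": "send_rows", "body": {"commands": [{"delta_pos": [-0.1, 0.05, 0.1], "yaw": 0}, {"delta_pos": [0, 0, 0], "yaw": 0}, {"delta_pos": [0, 0, 0], "yaw": 0}, {"delta_pos": [0, 0, 0], "yaw": 0}, {"delta_pos": [0, 0, 2], "yaw": 0}, {"delta_pos": [0, 0, 4], "yaw": 0}, {"delta_pos": [0, 0, 5], "yaw": 0}, {"delta_pos": [0, 0, 4], "yaw": 0}], "grip": -0.2}}

```text
t: 24.78
tcp_pos: [0.5849, -0.2305, 0.2503]
tool_rot: [-0.116, 0.987, -0.0, 0.113]
force: [0.4, -0.4, 0.3]
finger_gap: 0.603
```

Run:
```python
from h import *
nr(P16);s=manip.snapshot("scene");cv2.imwrite("pics/s19.png",s);t=manip.snapshot("top");cv2.imwrite("pics/t19.png",t);im,p=wshot("w19");np.save("pics/p19.npy",np.concatenate(p))
c=manip.get_calibration("scene");M=np.array(c["world_to_cam"])
for z in(.055,.141,.145,.155,.165,.175):
  P=M@np.array([.5888,-.236,z,1]);print(z,(c["fx"]*P[0]/P[2]+c["cx"]).round(1),(c["fy"]*P[1]/P[2]+c["cy"]).round(1))
hsv=cv2.cvtColor(s,cv2.COLOR_BGR2HSV)
for r_ in range(100,175,3): print(r_,s[r_,232:256:2].tolist()[::2])
```

```text
t 24.77 tcp [ 0.5849 -0.2305  0.2503] leanyaw 0.238 toolz [ 0.2235  0.0262 -0.9743] F [ 0.4 -0.4  0.3] M [-0.02  0.06 -0.02] gap 0.603
tcp n -0.003 r -0.0062 z 0.2503
grasp n -0.0072 r -0.0068 z 0.2688
0.055 243.1 166.5
0.141 239.6 139.5
0.145 239.4 138.2
0.155 239.0 134.9
0.165 238.5 131.5
0.175 238.1 128.1
100 [[41, 70, 117], [41, 69, 118], [43, 76, 124], [93, 105, 124], [41, 48, 67], [40, 60, 92]]
103 [[39, 69, 117], [39, 70, 118], [39, 66, 116], [67, 83, 112], [92, 106, 127], [43, 74, 124]]
106 [[43, 72, 121], [43, 75, 123], [42, 72, 120], [41, 70, 116], [38, 68, 115], [41, 74, 123]]
109 [[42, 73, 124], [44, 72, 123], [40, 71, 120], [40, 72, 123], [41, 73, 120], [39, 70, 117]]
112 [[45, 77, 129], [43, 74, 124], [42, 75, 125], [40, 70, 119], [42, 75, 125], [43, 75, 124]]
115 [[71, 131, 214], [68, 124, 205], [46, 78, 132], [41, 72, 125], [43, 74, 124], [43, 75, 125]]
118 [[69, 126, 206], [70, 127, 210], [76, 137, 222], [78, 140, 226], [68, 128, 210], [56, 103, 175]]
121 [[68, 122, 201], [67, 122, 203], [70, 128, 210], [73, 134, 217], [76, 139, 224], [76, 141, 226]]
124 [[71, 133, 2
[... 1007 characters left out ...]
154 [[39, 65, 118], [58, 100, 174], [148, 157, 172], [116, 157, 215], [76, 140, 226], [77, 142, 228]]
157 [[38, 61, 111], [41, 67, 119], [135, 143, 157], [153, 163, 188], [70, 126, 209], [77, 143, 227]]
160 [[32, 50, 82], [37, 62, 109], [119, 129, 147], [161, 172, 192], [40, 64, 119], [43, 69, 123]]
163 [[41, 66, 120], [30, 47, 81], [101, 111, 130], [194, 203, 217], [135, 152, 182], [43, 70, 122]]
166 [[41, 65, 121], [134, 151, 183], [155, 166, 183], [191, 200, 214], [234, 240, 247], [39, 70, 125]]
169 [[40, 64, 117], [80, 100, 141], [233, 240, 247], [233, 240, 247], [171, 187, 213], [43, 69, 124]]
172 [[41, 66, 118], [44, 68, 120], [42, 68, 121], [42, 65, 118], [41, 66, 120], [42, 67, 123]]
```

Scene view numbers put the wheel and nut about where a fully seated spindle should be (nut row ≈131). I verify by touching the nut top with closed fingertips, expecting z ≈ 0.165.

Emit:
{"method": "send_rows", "body": {"commands": [{"delta_pos": [0, 0, 0], "yaw": 0}, {"delta_pos": [0, 0, 0], "yaw": 0}, {"delta_pos": [0.1, -0.4, -2], "yaw": 0}, {"delta_pos": [0, 0, -2.5], "yaw": 0}, {"delta_pos": [0, 0, -1.0], "yaw": 0}, {"delta_pos": [0, 0, 0], "yaw": 0}], "grip": 1}}

```text
t: 25.68
tcp_pos: [0.5836, -0.2331, 0.1872]
tool_rot: [-0.116, 0.987, 0.003, 0.11]
force: [0.1, -0.6, -0.0]
finger_gap: 0.001
```

Run:
```python
from h import *
nr(P16)
def pale(f,box,cam,zs):
  im=cv2.imread(f);x0,y0,x1,y1=box;c=im[y0:y1,x0:x1].astype(int)
  m=((c[...,0]>115)&(c[...,1]>150)&(c[...,2]>180)).astype(np.uint8);k=max(cv2.findContours(m,0,1)[0],key=cv2.contourArea);M=cv2.moments(k);uv=(M["m10"]/M["m00"]+x0,M["m01"]/M["m00"]+y0);print(f,np.round(uv,1),cv2.boundingRect(k));return uv
u=pale("pics/s19.png",(228,122,252,139),"scene",0);o=ray("scene",u)
for z in(.146,.156,.166): 
  W=onplane("scene",u,z);print(z,((W[:2]-P16)@n).round(4),((W[:2]-P16)@r).round(4))
```

```text
t 25.68 tcp [ 0.5836 -0.2331  0.1872] leanyaw 0.236 toolz [ 0.2162  0.0313 -0.9758] F [ 0.1 -0.6 -0. ] M [-0.02  0.16 -0.01] gap 0.001
tcp n -0.0049 r -0.004 z 0.1872
grasp n -0.009 r -0.0045 z 0.2058
pics/s19.png [239.2 134.5] (5, 7, 12, 10)
0.146 -0.0132 0.0092
0.156 -0.0007 -0.0005
0.166 0.0118 -0.0102
```

Emit:
{"method": "send_rows", "body": {"commands": [{"delta_pos": [0.5, -0.25, -1.0], "yaw": 0}, {"delta_pos": [0, 0, -0.6], "yaw": 0}, {"delta_pos": [0, 0, -0.5], "yaw": 0}, {"delta_pos": [0, 0, -0.4], "yaw": 0}]}}

```text
t: 26.18
tcp_pos: [0.5933, -0.2385, 0.1659]
tool_rot: [-0.116, 0.987, -0.001, 0.115]
force: [-0.5, -0.2, 20.6]
finger_gap: 0.004
```

Run:
```python
from h import *
nr(P16)
```

```text
t 26.18 tcp [ 0.5933 -0.2385  0.1659] leanyaw 0.237 toolz [ 0.2273  0.0244 -0.9735] F [-0.5 -0.2 20.6] M [ 0.1  -0.41  0.05] gap 0.004
tcp n 0.0032 r 0.0036 z 0.1659
grasp n -0.0011 r 0.003 z 0.1844
```

The nut top touches at z = 0.166 m under 20 N, so the thin spindle is home. Next, the thick spindle on the left cradle.

Emit:
{"method": "send_rows", "body": {"commands": [{"delta_pos": [0, 0, 2.5], "yaw": 0}, {"delta_pos": [0, 0, 4], "yaw": 0}, {"delta_pos": [-0.6, 4, 1], "yaw": -0.02}]}}

```text
t: 26.55
tcp_pos: [0.5886, -0.201, 0.2433]
tool_rot: [-0.104, 0.988, -0.004, 0.117]
force: [-0.5, 0.4, -0.7]
finger_gap: 0.005
```

Emit:
{"method": "send_rows", "body": {"commands": [{"delta_pos": [-0.6, 5.2, 0], "yaw": -0.03}, {"delta_pos": [-0.6, 5.7, 0], "yaw": -0.03}, {"delta_pos": [-0.6, 5.7, 0], "yaw": -0.03}, {"delta_pos": [-0.6, 5.7, 0], "yaw": -0.03}, {"delta_pos": [-0.6, 5.7, 0], "yaw": -0.03}, {"delta_pos": [-0.6, 5.7, 0], "yaw": -0.03}, {"delta_pos": [-0.6, 5.7, 0], "yaw": -0.03}, {"delta_pos": [-0.6, 5.5, 0], "yaw": -0.03}, {"delta_pos": [-0.6, 5.0, 0], "yaw": -0.02}, {"delta_pos": [0, 0, 0], "yaw": 0}], "grip": -1, "force": 25}}

```text
t: 27.8
tcp_pos: [0.5329, 0.3146, 0.2489]
tool_rot: [0.029, 0.992, -0.02, 0.123]
force: [-0.3, -0.5, 0.1]
finger_gap: 0.998
```

Run:
```python
from h import *
st();im,p=wshot("w20")
hsv=cv2.cvtColor(im,cv2.COLOR_BGR2HSV)
c=manip.get_calibration("wrist");R=Ro.from_quat(p[1]).as_matrix();T=np.eye(4);T[:3,:3]=R;T[:3,3]=p[0];W=np.linalg.inv(T@np.array(c["mount"]))
for s in(20,40,60,80,104):
  P=W@np.array([.5197+.9991*(-.065+s*.000707),.3119-.042*(-.065+s*.000707),.027+s*.000707,1]);u,v=(c["fx"]*P[0]/P[2]+c["cx"]),(c["fy"]*P[1]/P[2]+c["cy"])
  print(s,u.round(1),v.round(1),"w",(18*c["fx"]/P[2]/1000).round(1),hsv[int(v),int(u)-18:int(u)+20:2,2],int(u)-18) if 0<v<400 else print(s,u,v)
```

```text
t 27.8 tcp [0.5329 0.3146 0.2489] leanyaw -0.055 toolz [ 0.2422 -0.0466 -0.9691] F [-0.3 -0.5  0.1] M [ 0.06  0.13 -0.05] gap 0.998
20 318.9 59.8 w 19.2 [ 89  89  93  94  94  92  97 108 125 146 165 175 190 189 187 151 147 147
 147] 300
40 318.8 78.5 w 19.5 [ 89  88  89  92  90  90  99 110 130 150 169 178 192 192 186 142 137 152
 153] 300
60 318.6 97.7 w 19.8 [152 153 152 154 154 133 101 113 134 154 172 179 192 193 188 156 154 154
 153] 300
80 318.5 117.7 w 20.2 [153 152 154 153 155 130 100 118 139 157 174 180 191 193 187 157 154 153
 153] 300
104 318.3 142.5 w 20.6 [104  99  91  90  90  94 106 125 145 161 179 182 191 194 186 158 154 156
 156] 300
```

Emit:
{"method": "send_rows", "body": {"commands": [{"delta_pos": [-0.2, -0.2, -4], "yaw": 0.013}, {"delta_pos": [-0.2, 0, -4.5], "yaw": 0}, {"delta_pos": [-0.2, 0, -4.5], "yaw": 0}, {"delta_pos": [-0.1, 0, -2.6], "yaw": 0}, {"delta_pos": [0, 0, 0], "yaw": 0}]}}

```text
t: 28.48
tcp_pos: [0.5283, 0.3036, 0.0913]
tool_rot: [0.027, 0.992, -0.02, 0.124]
force: [1.0, 0.5, 0.1]
finger_gap: 0.998
```

Run:
```python
from h import *
st()
```

```text
t 28.48 tcp [0.5283 0.3036 0.0913] leanyaw -0.05 toolz [ 0.2456 -0.0466 -0.9682] F [1.  0.5 0.1] M [0.02 0.12 0.  ] gap 0.998
```

Emit:
{"method": "send_rows", "body": {"commands": [{"delta_pos": [0.45, 0.75, -0.7], "yaw": 0.005}, {"delta_pos": [0, 0, -0.1], "yaw": 0}]}}

```text
t: 28.72
tcp_pos: [0.5354, 0.3107, 0.0854]
tool_rot: [0.025, 0.991, -0.019, 0.126]
force: [0.3, -0.0, -0.2]
finger_gap: 1.001
```

Emit:
{"method": "send_rows", "body": {"commands": [{"delta_pos": [0, 0, 0], "yaw": 0}, {"delta_pos": [0, 0, 0], "yaw": 0}, {"delta_pos": [0, 0, 0], "yaw": 0}, {"delta_pos": [0, 0, 0], "yaw": 0}, {"delta_pos": [0, 0, 0], "yaw": 0}], "grip": 1, "force": 30}}

```text
t: 29.35
tcp_pos: [0.5367, 0.3117, 0.0882]
tool_rot: [0.025, 0.991, -0.018, 0.129]
force: [0.3, -0.6, -0.4]
finger_gap: 0.199
```

Emit:
{"method": "send_rows", "body": {"commands": [{"delta_pos": [0, 0, 2.5], "yaw": 0}, {"delta_pos": [0, 0, 5], "yaw": 0}, {"delta_pos": [0, 0, 5], "yaw": 0}, {"delta_pos": [0, 0, 2.5], "yaw": 0}, {"delta_pos": [0, 0, 0], "yaw": 0}]}}

```text
t: 29.98
tcp_pos: [0.5323, 0.3098, 0.2378]
tool_rot: [0.025, 0.992, -0.02, 0.123]
force: [0.6, -0.4, -3.0]
finger_gap: 0.196
```

Run:
```python
from h import *
nr(P20)
```

```text
t 29.98 tcp [0.5323 0.3098 0.2378] leanyaw -0.046 toolz [ 0.2436 -0.0462 -0.9688] F [ 0.6 -0.4 -3. ] M [0.04 0.13 0.03] gap 0.196
tcp n 0.0798 r -0.6224 z 0.2378
grasp n 0.0755 r -0.6244 z 0.2562
```

Emit:
{"method": "send_rows", "body": {"commands": [{"delta_pos": [1.5, -3.5, 0], "yaw": 0.027}, {"delta_pos": [2.1, -5.4, 0.2], "yaw": 0.027}, {"delta_pos": [2.1, -5.4, 0.2], "yaw": 0.027}, {"delta_pos": [2.1, -5.4, 0.2], "yaw": 0.027}, {"delta_pos": [2.1, -5.4, 0.2], "yaw": 0.027}, {"delta_pos": [2.1, -5.4, 0.2], "yaw": 0.027}, {"delta_pos": [2.1, -5.4, 0.2], "yaw": 0.027}, {"delta_pos": [2.1, -5.4, 0.2], "yaw": 0.027}, {"delta_pos": [2.1, -5.4, 0.2], "yaw": 0.027}, {"delta_pos": [2.1, -5.4, 0.2], "yaw": 0.027}]}}

```text
t: 31.22
tcp_pos: [0.7246, -0.2215, 0.2281]
tool_rot: [-0.117, 0.988, 0.001, 0.103]
force: [0.8, -0.3, -1.6]
finger_gap: 0.199
```

Emit:
{"method": "send_rows", "body": {"commands": [{"delta_pos": [2.1, -5, 0], "yaw": 0.025}, {"delta_pos": [0.4, -1.4, 0], "yaw": 0}, {"delta_pos": [0, 0, 0], "yaw": 0}]}}

```text
t: 31.6
tcp_pos: [0.7466, -0.2918, 0.2167]
tool_rot: [-0.126, 0.987, 0.006, 0.097]
force: [0.4, -0.2, -2.3]
finger_gap: 0.2
```

Run:
```python
from h import *
nr(P20)
```

```text
t 31.6 tcp [ 0.7466 -0.2918  0.2167] leanyaw 0.255 toolz [ 0.1903  0.0366 -0.981 ] F [ 0.4 -0.2 -2.3] M [ 0.02  0.1  -0.02] gap 0.2
tcp n 0.1388 r 0.0135 z 0.2167
grasp n 0.1351 r 0.0133 z 0.2353
```

Emit:
{"method": "send_rows", "body": {"commands": [{"delta_pos": [0.9, 0.25, -3.8], "yaw": -0.006}, {"delta_pos": [0, 0, -4], "yaw": 0}, {"delta_pos": [0, 0, -3.3], "yaw": 0}, {"delta_pos": [-0.7, -0.2, -0.8], "yaw": 0}, {"delta_pos": [-1.4, -0.3, -0.2], "yaw": 0}, {"delta_pos": [-1.4, -0.3, -0.1], "yaw": 0}]}}

```text
t: 32.35
tcp_pos: [0.7227, -0.284, 0.0924]
tool_rot: [-0.126, 0.987, 0.009, 0.101]
force: [15.2, 5.8, 8.8]
finger_gap: 0.196
```

Emit:
{"method": "send_rows", "body": {"commands": [{"delta_pos": [-1.2, -0.3, 0.1], "yaw": 0}, {"delta_pos": [-1.2, -0.3, 0.1], "yaw": 0}, {"delta_pos": [-1.0, -0.25, 0], "yaw": 0}]}}

```text
t: 32.72
tcp_pos: [0.7019, -0.2882, 0.1088]
tool_rot: [-0.124, 0.985, 0.004, 0.119]
force: [5.9, 2.4, -1.2]
finger_gap: 0.201
```

Run:
```python
from h import *
nr(P20)
```

```text
t 32.73 tcp [ 0.7019 -0.2882  0.1088] leanyaw 0.253 toolz [ 0.2324  0.0379 -0.9719] F [ 5.9  2.4 -1.2] M [ 0.6  -0.95  0.05] gap 0.201
tcp n 0.0963 r -0.001 z 0.1088
grasp n 0.0919 r -0.0014 z 0.1273
```

Emit:
{"method": "send_rows", "body": {"commands": [{"delta_pos": [-1.1, -0.3, -0.3], "yaw": 0}, {"delta_pos": [-1.1, -0.3, -0.3], "yaw": 0}, {"delta_pos": [-1.0, -0.25, -0.3], "yaw": 0}, {"delta_pos": [-0.8, -0.2, -0.3], "yaw": 0}], "force": 25}}

```text
t: 33.22
tcp_pos: [0.6737, -0.2958, 0.1127]
tool_rot: [-0.124, 0.983, -0.002, 0.135]
force: [4.0, 1.3, 0.3]
finger_gap: 0.198
```

Run:
```python
from h import *
nr(P20)
```

```text
t 33.23 tcp [ 0.6737 -0.2958  0.1127] leanyaw 0.257 toolz [ 0.2659  0.0293 -0.9636] F [4.  1.3 0.3] M [ 0.45 -0.81  0.1 ] gap 0.198
tcp n 0.0672 r -0.0007 z 0.1127
grasp n 0.0621 r -0.0014 z 0.131
```

Emit:
{"method": "send_rows", "body": {"commands": [{"delta_pos": [-0.7, -0.15, -0.2], "yaw": -0.006}, {"delta_pos": [-0.6, -0.15, -0.2], "yaw": 0}, {"delta_pos": [-0.4, -0.1, -0.1], "yaw": 0}]}}

```text
t: 33.6
tcp_pos: [0.6611, -0.2993, 0.1119]
tool_rot: [-0.119, 0.983, -0.004, 0.142]
force: [7.8, 3.1, -0.2]
finger_gap: 0.201
```

Emit:
{"method": "send_rows", "body": {"commands": [{"delta_pos": [0, 0, 0], "yaw": 0}, {"delta_pos": [0.5, 0.15, 0.8], "yaw": 0}, {"delta_pos": [0, 0, 2.5], "yaw": 0}, {"delta_pos": [0, 0, 2.5], "yaw": 0}, {"delta_pos": [0, 0, 0.8], "yaw": 0}, {"delta_pos": [0, 0, 0], "yaw": 0}], "force": 70}}

```text
t: 34.35
tcp_pos: [0.6582, -0.2953, 0.1727]
tool_rot: [-0.119, 0.984, 0.001, 0.133]
force: [0.1, 0.4, -2.6]
finger_gap: 0.184
```

Run:
```python
from h import *
nr(P20);im,p=wshot("w21");pred(p,.110,(-3,0,3,6),18);wells(im,p);foot(im,p,0,range(140,215,3))
```

```text
t 34.35 tcp [ 0.6582 -0.2953  0.1727] leanyaw 0.245 toolz [ 0.261   0.0332 -0.9648] F [ 0.1  0.4 -2.6] M [-0.    0.22  0.07] gap 0.184
tcp n 0.0522 r -0.005 z 0.1727
grasp n 0.0473 r -0.0056 z 0.1911
-3 foot px 316.9 175.1 w 24.7 foot n,r,z 0.053 -0.0022 0.0813 axis n,r -0.052 -0.031
0 foot px 316.9 167.8 w 25.1 foot n,r,z 0.0472 -0.0023 0.0811 axis n,r 0.0 -0.03
3 foot px 316.9 160.5 w 25.4 foot n,r,z 0.0415 -0.0024 0.0813 axis n,r 0.053 -0.029
6 foot px 316.9 153.3 w 25.8 foot n,r,z 0.0357 -0.0024 0.0817 axis n,r 0.105 -0.029
well px [491.1 145.7] [56.1 75.8] [ 0.6152 -0.1724  0.055 ] n,r 0.0409 -0.1347
well px [313.9  93.2] [45.2 52.1] [ 0.6099 -0.3128  0.055 ] n,r 0.0011 0.0001
well px [429.6  84.4] [42.3 48.4] [ 0.5846 -0.236   0.055 ] n,r -0.0045 -0.0806
well px [542.5  89.2] [45.1 63.8] [ 0.5688 -0.1595  0.055 ] n,r -0.0008 -0.1586
140 None
143 None
146 None
149 None
152 None
155 (np.int64(315), np.int64(319), 5)
158 (np.int64(309), np.int64(326), 18)
161 (np.int64(306), np.int64(328), 23)
164 (np.int64(306), np.int64(329), 24)
167 (np.int64(305), np.int64(329), 25)
170 (np.int64(305), np.int64(330), 26)
173 (np.int64(305), np.int64(330), 26)
176 (np.int64(305), np.int64(330), 26)
179 (np.int64(305), np.int64(330), 26)
182 (np.int64(304), np.int64(330), 27)
185 (np.int64(304), np.int64(330), 27)
188 (np.int64(304), np.int64(331), 28)
191 (np.int64(304), np.int64(331), 28)
194 (np.int64(304), np.int64(331), 28)
197 (np.int64(304), np.int64(331), 28)
200 (np.int64(304), np.int64(332), 29)
203 (np.int64(303), np.int64(332), 30)
206 (np.int64(303), np.int64(332), 30)
209 (np.int64(303), np.int64(332), 30)
212 (np.int64(303), np.int64(333), 31)
```

Emit:
{"method": "send_rows", "body": {"commands": [{"delta_pos": [-1.3, -0.4, -0.3], "yaw": 0}, {"delta_pos": [-1.5, -0.5, -0.4], "yaw": 0}, {"delta_pos": [-0.9, -0.3, -0.3], "yaw": 0}, {"delta_pos": [-0.2, -0.05, 0], "yaw": 0}, {"delta_pos": [0, 0, 0], "yaw": 0}]}}

```text
t: 35.02
tcp_pos: [0.6131, -0.3079, 0.1576]
tool_rot: [-0.118, 0.985, 0.004, 0.129]
force: [0.0, -0.1, -1.5]
finger_gap: 0.186
```

Run:
```python
from h import *
fr(P20,(317.5,163.7),-.0916);im,p=wshot("w22");wells(im,p)
```

```text
t 35.02 tcp [ 0.6131 -0.3079  0.1576] leanyaw 0.242 toolz [ 0.2538  0.0375 -0.9665] F [ 0.  -0.1 -1.5] M [-0.07  0.22 -0.05] gap 0.186
tcp n 0.0054 r -0.0039 z 0.1576
grasp n 0.0006 r -0.0044 z 0.176
foot n,r,z -0.0033 -0.0023 0.066
well px [424.7 156.8] [40.4 45.5] [ 0.5853 -0.2355  0.055 ] n,r -0.0036 -0.0809
well px [531.1 159.5] [40.6 57.4] [ 0.5684 -0.1597  0.055 ] n,r -0.0013 -0.1586
```

Emit:
{"method": "send_rows", "body": {"commands": [{"delta_pos": [0.3, -0.1, -0.3], "yaw": 0}, {"delta_pos": [0, 0, -0.2], "yaw": 0}, {"delta_pos": [0, 0, 0], "yaw": 0}]}}

```text
t: 35.45
tcp_pos: [0.6176, -0.3087, 0.1528]
tool_rot: [-0.119, 0.984, 0.003, 0.13]
force: [0.4, -0.2, -1.8]
finger_gap: 0.183
```

Run:
```python
from h import *
fr(P20,(317.5,163.7),-.0916);im,p=wshot("w23")
hsv=cv2.cvtColor(im,cv2.COLOR_BGR2HSV)
m=((hsv[...,1]<40)&(hsv[...,2]>205)).astype(np.uint8);m[:,:270]=0;m[:,365:]=0;m[:100]=0;m[215:]=0
k=max(cv2.findContours(m,0,1)[0],key=cv2.contourArea);(u,v),ax,_=cv2.fitEllipse(cv2.convexHull(k));W=onplane("wrist",(u,v),.055,p);print("well",np.round((u,v),1),np.round(ax,1),((W[:2]-P20)@n).round(4),((W[:2]-P20)@r).round(4),cv2.boundingRect(k))
```

```text
t 35.45 tcp [ 0.6176 -0.3087  0.1528] leanyaw 0.244 toolz [ 0.2552  0.0368 -0.9662] F [ 0.4 -0.2 -1.8] M [-0.02  0.21  0.02] gap 0.183
tcp n 0.0096 r -0.002 z 0.1528
grasp n 0.0048 r -0.0025 z 0.1711
foot n,r,z 0.001 -0.0002 0.0612
well [326.3 161.7] [28.2 38.6] 0.0022 -0.0065 (324, 145, 19, 32)
```

Emit:
{"method": "send_rows", "body": {"commands": [{"delta_pos": [-0.05, 0, -0.5], "yaw": 0}, {"delta_pos": [-0.05, 0, -0.5], "yaw": 0}, {"delta_pos": [-0.05, 0, -0.5], "yaw": 0}], "force": 50}}

```text
t: 35.88
tcp_pos: [0.6166, -0.3089, 0.1375]
tool_rot: [-0.119, 0.984, 0.002, 0.131]
force: [0.6, 0.3, -1.9]
finger_gap: 0.184
```

Run:
```python
from h import *
fr(P20,(317.5,163.7),-.0916);F=manip.sense()["force"][:2];print("Fn",np.dot(F,n).round(1),"Fr",np.dot(F,r).round(1))
```

```text
t 35.88 tcp [ 0.6166 -0.3089  0.1375] leanyaw 0.245 toolz [ 0.2565  0.0358 -0.9659] F [ 0.6  0.3 -1.9] M [-0.06  0.06 -0.01] gap 0.184
tcp n 0.0086 r -0.0021 z 0.1375
grasp n 0.0037 r -0.0026 z 0.1558
foot n,r,z -0.0 -0.0002 0.0459
Fn 0.7 Fr -0.2
```

Emit:
{"method": "send_rows", "body": {"commands": [{"delta_pos": [-0.03, 0, -0.6], "yaw": 0}, {"delta_pos": [-0.03, 0, -0.6], "yaw": 0}, {"delta_pos": [-0.03, 0, -0.6], "yaw": 0}, {"delta_pos": [-0.03, 0, -0.5], "yaw": 0}]}}

```text
t: 36.38
tcp_pos: [0.617, -0.31, 0.1159]
tool_rot: [-0.119, 0.984, 0.001, 0.133]
force: [-5.7, 2.4, 20.9]
finger_gap: 0.188
```

Run:
```python
from h import *
fr(P20,(317.5,163.7),-.0916);F=manip.sense()["force"][:2];print("Fn",np.dot(F,n).round(1),"Fr",np.dot(F,r).round(1))
```

```text
t 36.38 tcp [ 0.617  -0.31    0.1159] leanyaw 0.245 toolz [ 0.2611  0.0336 -0.9647] F [-5.7  2.4 20.9] M [0.77 0.39 0.11] gap 0.188
tcp n 0.0087 r -0.0009 z 0.1159
grasp n 0.0037 r -0.0015 z 0.1343
foot n,r,z 0.0005 0.0013 0.0243
Fn -4.9 Fr -3.8
```

Emit:
{"method": "send_rows", "body": {"commands": [{"delta_pos": [-0.3, 0.1, 0.1], "yaw": 0}, {"delta_pos": [0, 0, -0.3], "yaw": 0}]}}

```text
t: 36.62
tcp_pos: [0.6157, -0.3098, 0.1154]
tool_rot: [-0.118, 0.984, -0.0, 0.135]
force: [-1.7, 2.5, 13.6]
finger_gap: 0.188
```

Emit:
{"method": "send_rows", "body": {"commands": [{"delta_pos": [0, 0, 0], "yaw": 0}, {"delta_pos": [0, 0, 0], "yaw": 0}, {"delta_pos": [0, 0, 0], "yaw": 0}, {"delta_pos": [0, 0, 2], "yaw": 0}, {"delta_pos": [0, 0, 4], "yaw": 0}, {"delta_pos": [0, 0, 4], "yaw": 0}, {"delta_pos": [0, 0, 3], "yaw": 0}], "grip": -0.2}}

```text
t: 37.5
tcp_pos: [0.6118, -0.3076, 0.2432]
tool_rot: [-0.118, 0.984, 0.004, 0.13]
force: [0.3, -0.2, 0.4]
finger_gap: 0.597
```

Emit:
{"method": "send_rows", "body": {"commands": [{"delta_pos": [0, 0, 0], "yaw": 0}, {"delta_pos": [0, 0, 0], "yaw": 0}, {"delta_pos": [0, 0, 0], "yaw": 0}], "grip": 1}}

```text
t: 37.88
tcp_pos: [0.6116, -0.3076, 0.2432]
tool_rot: [-0.118, 0.984, 0.004, 0.13]
force: [0.3, -0.4, 0.4]
finger_gap: 0.001
```

Run:
```python
from h import *
nr(P20);s=manip.snapshot("scene");cv2.imwrite("pics/s24.png",s)
for (x0,y0,x1,y1),P0 in(((200,112,230,131),P20),((228,122,252,139),P16)):
  c=s[y0:y1,x0:x1].astype(int);m=((c[...,0]>115)&(c[...,1]>150)&(c[...,2]>180)).astype(np.uint8)
  k=max(cv2.findContours(m,0,1)[0],key=cv2.contourArea);M=cv2.moments(k);u=(M["m10"]/M["m00"]+x0,M["m01"]/M["m00"]+y0);print(np.round(u,1),cv2.boundingRect(k))
  for z in(.146,.156,.166,.176):
    W=onplane("scene",u,z);print(z,((W[:2]-P0)@n).round(4),((W[:2]-P0)@r).round(4))
```

```text
t 37.88 tcp [ 0.6116 -0.3076  0.2432] leanyaw 0.243 toolz [ 0.2554  0.0378 -0.9661] F [ 0.3 -0.4  0.4] M [0.01 0.12 0.02] gap 0.001
tcp n 0.0041 r -0.0045 z 0.2432
grasp n -0.0008 r -0.005 z 0.2616
[213.1 126.7] (7, 10, 12, 9)
0.146 -0.0145 0.0127
0.156 -0.002 0.0018
0.166 0.0105 -0.0091
0.176 0.0231 -0.0199
[239.4 134.5] (5, 8, 12, 9)
0.146 -0.0138 0.0089
0.156 -0.0013 -0.0008
0.166 0.0112 -0.0105
0.176 0.0238 -0.0202
```

Emit:
{"method": "send_rows", "body": {"commands": [{"delta_pos": [-0.2, -0.45, -2], "yaw": 0}, {"delta_pos": [0, 0, -2.5], "yaw": 0}, {"delta_pos": [0, 0, -1.5], "yaw": 0}, {"delta_pos": [0, 0, -0.7], "yaw": 0}, {"delta_pos": [0, 0, -0.5], "yaw": 0}, {"delta_pos": [0, 0, -0.4], "yaw": 0}]}}

```text
t: 38.67
tcp_pos: [0.6123, -0.3139, 0.166]
tool_rot: [-0.118, 0.984, 0.002, 0.133]
force: [-1.6, 0.8, 17.9]
finger_gap: -0.003
```

Emit:
{"method": "send_rows", "body": {"commands": [{"delta_pos": [0, 0, 2], "yaw": 0}, {"delta_pos": [0, 0, 4], "yaw": 0}, {"delta_pos": [0, 0, 3], "yaw": 0}, {"delta_pos": [0, 0, 0], "yaw": 0}]}}

```text
t: 39.17
tcp_pos: [0.614, -0.3151, 0.262]
tool_rot: [-0.118, 0.984, -0.001, 0.135]
force: [-0.9, -0.2, 0.4]
finger_gap: -0.002
```

Run:
```python
from h import *
nr(P20);s=manip.snapshot("scene");cv2.imwrite("pics/s25.png",s)
for (x0,y0,x1,y1),P0 in(((200,112,230,131),P20),((228,122,252,139),P16)):
  c=s[y0:y1,x0:x1].astype(int);m=((c[...,0]>115)&(c[...,1]>150)&(c[...,2]>180)).astype(np.uint8)
  k=max(cv2.findContours(m,0,1)[0],key=cv2.contourArea);M=cv2.moments(k);u=(M["m10"]/M["m00"]+x0,M["m01"]/M["m00"]+y0);W=onplane("scene",u,.156);print(np.round(u,1),((W[:2]-P0)@n).round(4),((W[:2]-P0)@r).round(4))
s0=cv2.imread("pics/scene.png")
for nm,(x0,y0,x1,y1) in dict(bottle=(345,240,395,325),tape=(245,238,300,282),stone=(180,195,230,236)).items():print(nm,cv2.absdiff(s,s0)[y0:y1,x0:x1].max(2).mean().round(2))
```

```text
t 39.17 tcp [ 0.614  -0.3151  0.262 ] leanyaw 0.244 toolz [ 0.2667  0.0305 -0.9633] F [-0.9 -0.2  0.4] M [-0.    0.14 -0.03] gap -0.002
tcp n 0.0046 r 0.0033 z 0.262
grasp n -0.0005 r 0.0026 z 0.2803
[214.3 126.8] -0.003 -0.0012
[239.4 134.4] -0.0014 -0.0007
bottle 5.0
tape 2.91
stone 2.9
```

The thick nut top also touches at z = 0.166 m under 18 N, and both wheels sit over their wells. The bystander patches show only noise against the first picture. I hand in.

```bash
python3 -c "
from station import manip
print(manip.sign_off())"
```

```text
the job is handed in; nothing more can be done
None
```

Both spindles stand upright, wheel up and fully home in the stand: the thin one in the middle well (16 mm bore) and the thick one in the far-right well (20 mm bore). I handed the job in at about 39 s; the hand-in gives no verdict.

**How it went:** I read the bores from the camera pictures. Each spindle was lifted from its cradle and swung upright against the stand's far face. It was then lowered into its well and released.

**One mishap:** On the first try I loosened the grip and the thin spindle toppled onto the bench beside the whetstone. I picked it up, set it back in its own cradle and did it again, and that worked. It came to rest clear of the stone.

**Last checks:**
- **Height:** Pressing on each nut with closed fingertips met it at z ≈ 0.166 m with 18–21 N; fully home is 0.165 m.
- **Position:** In the final scene picture both wheels sit within about 3 mm of their well centres at the seated height.
- **Bystanders:** The bottle, tape roll and whetstone show only small picture differences from the start (mean 3–5 of 255), with no sign of movement. I judged this from pixel differences, not by viewing the last picture.

**Loose ends:** The wrist force read up to about 46 N while the thin spindle went in, well under the 120 N limit. The tool ended tilted about 15°, because tilt built up over the moves and the move commands cannot correct it. It did not affect the seating.

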